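Wear check of an emptied grinding jar with a thickness gauge pen

ROBOT

A 6-joint arm with a two-finger parallel gripper is mounted at the origin on the work surface. World frame = base frame: x ahead of the robot, y to its left, z up, the work surface at z = 0. Lengths are in m, angles in degrees, forces in N, time in s.
With the tool pointing down it reaches from about 0.4 to 0.825 m from the base axis. Payload 7 kg.
Tool frame: the origin (TCP) lies midway between the tips of the shut fingers; the grasp point (between the pads) lies 19 mm behind it; x points along the fingers, z is the direction in which the jaws open and shut, and the axes are right-handed (so a half turn about x gives the same grasp; the last joint's range is limited). The gripper opens to 88 mm and grips with 3 to 60 N. Pads are 19 mm wide; open, the fingers measure 130 mm over their backs; the gripper's body (78 mm by 193 mm) begins 47 mm behind the grasp point.
Start: joints at [90.82, 20.546, 0.682, 0, -70.136, -16.507], TCP at [0.183, 0.65, 0.227] pointing down, gripper open.
Joint ranges: [-176.03, 176.03], [-82.01, 121.73], [-58.28, 71.71], [-173.87, 95.51], [-174.79, -0.11], [-173.66, 173.66]. Speed limits (degrees/s): [136.94, 136.94, 172.46, 180, 180, 180].

INTERFACE

Orientations are given as [roll, pitch, yaw] about the fixed x, y, z axes, in that order (R = Rz(yaw) Ry(pitch) Rx(roll)).
In Python, from plant import ctrl gives the robot as it stands.
- The arm moves only by the tool servo_tool, never from a script. Its argument "motion" is a list of rows, each an object with "offset": the shift along the tool's x, y, z in m, a list of three; "roll": the turn about the tool's x in degrees; "claw": the opening, from -1 (shut) to 1 (fully open), so that 0 is half open. In form: [{"offset": [x, y, z], "roll": roll, "claw": claw}, ...]. A call has 1 to 12 rows; each row shifts and turns the commanded pose from where the row before left it, along the tool's axes as they then stand; what a row does not reach is not made up. A row lasts 1/8 s, in which the tool goes at most 62.5 mm and 10.7 degrees, less where a joint would pass 70% of its speed; a pose out of reach is approached as far as the arm can. A call is refused whole if a number of a shift passes 0.0625 or a number of a turn 10.7, either way. A call with a gripper value outside its range is refused whole. The fingers move at their own pace and stop on an object; the grip force is fixed at half the most. Time passes only in rows, so rows that do not move let the fingers close. It gives the time, the measured TCP pose, the force and the opening at its end, in the units of the state.
- ctrl.get_obs(): the state, without advancing time (a new reading comes with each control period).
- ctrl.snapshot(name): name is "scene" or "top" or "wrist"; returns a dict with "frame" (400x640x3 uint8, blue, green, red), "z_map" (400x640 float32, m along the optical axis (not along the pixel's ray), 0 where there is no reading), "mtx" (3x3 intrinsics, pixels), "extrinsics" (4x4, takes a point from camera to world coordinates). Camera axes: x right, y up, looking along -z (the intrinsics and any distortion apply to the point x, -y, -z); pixel columns grow to the right and rows downward; lengths in m; the calibration is good to about 2 mm. A picture is of the moment at which its call begins.
- ctrl.close_job(): hands the job in, once; it reports no verdict.
The state is a dict: "clock": time; "joint_pos": joint angles; "qvel": joint speeds; "tau": joint torques, N m; "tool_pos": TCP position; "orientation": TCP orientation; "force": force on the tool from outside, world axes, zero at the start; "moment": the same for the moment, N m; "opening": finger opening in m.
Only numpy, scipy, OpenCV 4.12 (cv2) and the standard library are available. Lean on these libraries where they do the work, as an engineer would, in place of code of your own. Each camera call takes 0.05 s, during which the arm holds its last target.

TASK

Empty the five grinding balls from the white jar into the blue tray, then stand the empty jar upright on the green mat, well inside its edge, and let go of it without dropping it. Next take the yellow gauge pen out of its stand and, keeping it upright, press it gently on the ringed spot in the middle of the jar's floor, the tip inside the ring and pushed about half-way in against its spring. Finish while still holding the pen there like that, the jar standing by itself, the balls in the tray and everything else on the bench left where it was.

Things in the scene. Friction and masses are not known exactly. Their poses are not given: they have to be found in the camera images.
- jar_center (a point): grinding jar, white alumina with thin steel jacket: plain round open pot, 60 mm outside diameter, 62 high, 0.3 to 0.5 kg, walls 6, floor 8 thick (inside 48 wide, 54 deep). Starts upright on the bench, the five balls in it. This point: on its axis, half-way up (31 above its underside); z points out of the mouth. Grip it round the outside
- jar_mark (a point): measuring spot in the jar: centre of the black ring (18 mm inside diameter, with a dot in the middle) on the jar's inner floor, 8 mm above the jar's underside; under the balls at the start
- ball1_center (a point): grinding ball, cream zirconia, 16 mm in diameter, 13 g, rolls; this point is its centre
- ball2_center (a point): grinding ball, cream zirconia, 16 mm in diameter, 13 g, rolls; this point is its centre
- ball3_center (a point): grinding ball, cream zirconia, 16 mm in diameter, 13 g, rolls; this point is its centre
- ball4_center (a point): grinding ball, cream zirconia, 16 mm in diameter, 13 g, rolls; this point is its centre
- ball5_center (a point): grinding ball, cream zirconia, 16 mm in diameter, 13 g, rolls; this point is its centre
- tray: blue rectangular open tray fixed to the bench, 180 mm along its x, 220 along its y, walls 40 high and 4 thick, floor 4 thick; origin at the centre of its underside
- mat: round green rubber mat fixed to the bench, 130 mm in diameter, 3 mm thick; origin at the centre of its underside
- holder: grey square stand of the gauge pen, fixed, 70 x 70 mm, 58 high; the pen's nose hangs in its vertical 15 mm middle hole, with the pen's shoulder on the stand's top; origin at the centre of its underside
- pen_grip (a point): thickness gauge pen, upright in the stand tip down, 140 mm long, 0.11 kg: spring tip 6 wide standing 10 out, steel nose 12 wide and 45 long, yellow round body 20 wide from 55 to 136 above the tip end, black rubber grip round it from 80 to 120. This point: on its axis, mid rubber grip, 100 above the end of the fully-out tip, 40 below the pen top; z runs up the pen
- tip_end (a point): flat copper end of the pen's spring tip, 6 mm wide; z axis up along the pen
- tip (a joint): how far the spring tip is pushed into the pen, m: 0 fully out, 0.010 fully in (stop). The spring pushes back with 0.8 N at the start of the travel and 0.4 N more for each mm, 2.8 N when half-way in
- lid_mid (a point): bystander: white and steel lid of the jar with a black knob, 66 wide, 24 high; point 11 above its underside
- flask_mid (a point): bystander: clear conical flask, 72 wide, 105 high; point 50 above its underside
- bulb_mid (a point): bystander: red rubber pipette bulb, 58 wide, 90 high; point 30 above its underside
- dish_mid (a point): bystander: white porcelain evaporating dish, 90 wide, 32 high; point 16 above its underside
- beaker_mid (a point): bystander: clear glass beaker, 68 wide, 85 high; point 42 above its underside
- reagent_mid (a point): bystander: amber reagent bottle with a black cap, 60 wide, about 125 high; point 60 above its underside
Not all that is in view belongs to the job. What is shaped like the part that bears jar_center but purple is not meant.

How it is judged (in metres and radians):
On the way, in this order (a step that is already met when the one before it is completed fails the run):
1. all five balls have left the jar and lie in the tray (x of ball1_center in the frame of tray between -0.088 and 0.088 m and y of ball1_center in the frame of tray between -0.108 and 0.108 m and z of ball1_center in the frame of tray between 0 and 0.03 m and x of ball2_center in the frame of tray between -0.088 and 0.088 m and y of ball2_center in the frame of tray between -0.108 and 0.108 m and z of ball2_center in the frame of tray between 0 and 0.03 m and x of ball3_center in the frame of tray between -0.088 and 0.088 m and y of ball3_center in the frame of tray between -0.108 and 0.108 m and z of ball3_center in the frame of tray between 0 and 0.03 m and x of ball4_center in the frame of tray between -0.088 and 0.088 m and y of ball4_center in the frame of tray between -0.108 and 0.108 m and z of ball4_center in the frame of tray between 0 and 0.03 m and x of ball5_center in the frame of tray between -0.088 and 0.088 m and y of ball5_center in the frame of tray between -0.108 and 0.108 m and z of ball5_center in the frame of tray between 0 and 0.03 m), for 0.3 s.
2. the empty jar stands upright on the mat, let go (all of step 1 and angle between jar_center's own z axis and vertical below 0.08 rad and horizontal distance between jar_center and mat below 0.038 m and height (world z) of jar_center below 0.04 m and contact force between each of the fingers, the arm and jar below 0.05 N), for 0.3 s.
At the end, for the whole second after the job is handed in: All balls in the tray; jar upright within 4.5 deg, axis within 38 mm of the mat centre, not touched by the robot; pen held in the fingers, still, within 7 deg of upright, tip on the jar floor within 6 mm of the ring centre, pushed in 2 to 8 mm, 0.8 to 6 N (all of step 2 and value of joint tip between 0.002 and 0.008 m and horizontal distance between tip_end and jar_mark below 0.006 m and z of tip_end in the frame of jar_mark below 0.003 m and angle between pen_grip's own z axis and vertical below 0.12 rad and contact force between pen and jar between 0.8 and 6 N and contact force between the fingers and pen above 1 N and linear speed of pen below 0.02 m/s); the arm keeps its last pose, push and grip.
It fails at once if the jar is dropped: let go while more than 10 mm above where it can stand (contact force between each of the fingers, the arm and jar below 0.05 N and height (world z) of jar_center above 0.044 m).
It fails at once if the pen is pressed hard: more than 15 N on the jar (contact force between pen and jar above 15 N).
It fails at once if a bystander is moved by more than 25 mm (distance of any of lid_mid, flask_mid, bulb_mid, dish_mid, beaker_mid, reagent_mid from where it was at the start of the episode above 0.025 m).
It also fails if it takes over 72 s, if anything falls off the work surface, if the arm or the gripper's body presses on something with over 40 N, if the wrist force passes 120 N, or if a joint passes its speed limit or range.

## Working session

There is one attempt and no reset: what is moved stays moved. The work goes in short steps, Python scripts to look and compute and a tool call to move; the robot and the scene stay as the last step left them, time stands still between calls to the robot, and variables do not carry over. Pictures are saved under pics/ and viewed, and the job is handed in when it is done.

Besides the shell and the picture viewer there is one more tool, called after ">>>" as name(argument=value, ...) on one line, values as JSON. servo_tool: Moves the arm, as the interface text tells. Its arguments: {"type":"object","properties":{"motion":{"type":"array"}},"required":["motion"]}

```bash
mkdir -p pics; ls
cat > h.py <<'E'
import numpy as np, cv2
from plant import ctrl
from scipy.spatial.transform import Rotation as R
def snap(n): return ctrl.snapshot(n)
def cloud(s):
    z=s['z_map'];K=s['mtx'];T=s['extrinsics']
    v,u=np.mgrid[0:z.shape[0],0:z.shape[1]]
    x=(u-K[0,2])/K[0,0]*z;y=(v-K[1,2])/K[1,1]*z
    P=np.stack([x,-y,-z,np.ones_like(z)],-1)@np.asarray(T).T
    return P[...,:3]
def onplane(s,u,v,h):
    K=s['mtx'];T=np.asarray(s['extrinsics'])
    d=T[:3,:3]@np.array([(u-K[0,2])/K[0,0],-(v-K[1,2])/K[1,1],-1]);o=T[:3,3]
    return o+d*(h-o[2])/d[2]
def proj(s,p):
    T=np.linalg.inv(np.asarray(s['extrinsics']));q=T[:3,:3]@np.asarray(p)+T[:3,3];K=s['mtx']
    return K[0,0]*q[0]/-q[2]+K[0,2],K[1,1]*-q[1]/-q[2]+K[1,2]
def tool():
    o=ctrl.get_obs();return np.array(o['tool_pos']),R.from_euler('xyz',o['orientation'],degrees=True).as_matrix(),o
E
python3 - <<'E'
from h import *
for n in ['scene','top','wrist']:
    s=snap(n);cv2.imwrite(f'pics/{n}0.png',s['frame']);print(n,s['mtx'].round(1).tolist(),np.asarray(s['extrinsics']).round(3).tolist(),[k for k in s])
p,r,o=tool();print(p,r.round(3),o)
E
```

```text
pics
scene [[398.5, 0.0, 321.3], [0.0, 398.5, 189.7], [0.0, 0.0, 1.0]] [[-0.854, -0.282, 0.438, 1.068], [0.521, -0.479, 0.707, 0.783], [0.01, 0.831, 0.556, 0.697], [0.0, 0.0, 0.0, 1.0]] ['frame', 'z_map', 'mtx', 'extrinsics']
top [[481.6, 0.0, 328.2], [0.0, 481.6, 199.9], [0.0, 0.0, 1.0]] [[0.012, 0.996, -0.089, 0.453], [-1.0, 0.011, -0.011, -0.007], [-0.01, 0.089, 0.996, 1.796], [0.0, 0.0, 0.0, 1.0]] ['frame', 'z_map', 'mtx', 'extrinsics']
wrist [[296.8, 0.0, 315.7], [0.0, 296.8, 200.8], [0.0, 0.0, 1.0]] [[-0.271, 0.93, 0.249, 0.249], [-0.963, -0.262, -0.068, 0.63], [0.003, -0.259, 0.966, 0.385], [0.0, 0.0, 0.0, 1.0]] ['frame', 'z_map', 'mtx', 'extrinsics']
[0.18242286 0.64950668 0.22581796] [[-0.     0.963 -0.27 ]
 [-0.001 -0.27  -0.963]
 [-1.     0.     0.001]] {'clock': 0.15, 'joint_pos': array([ 9.08213714e+01,  2.05837525e+01,  6.45414316e-01, -1.37145258e-02,
       -7.01343482e+01, -1.65076392e+01]), 'qvel': array([ 0.11402294, -0.15700238,  0.16236903,  0.18673837, -0.03376005,
        0.02905775]), 'tau': array([-1.00844751e-03, -5.83276784e+01,  2.93293995e+01,  7.00115740e+00,
        8.81899585e-03, -1.17491418e-04]), 'tool_pos': array([0.18242286, 0.64950668, 0.22581796]), 'orientation': array([  6.4496826 ,  89.9261786 , -99.24125381]), 'force': array([0.37025409, 0.22746113, 0.05439355]), 'moment': array([-0.00846649,  0.01543542,  0.03121886]), 'opening': 0.08752389713738497}
```

View pics/scene0.png

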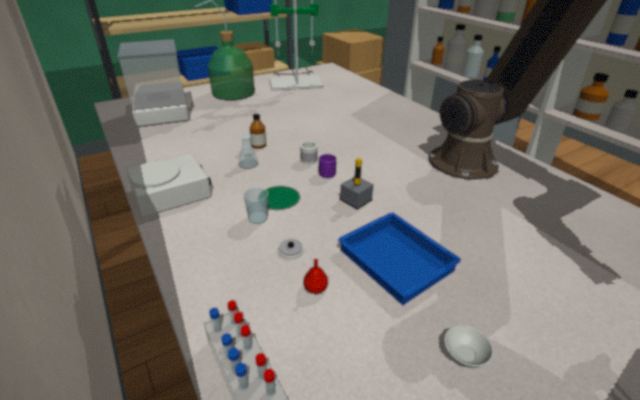

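View pics/top0.png

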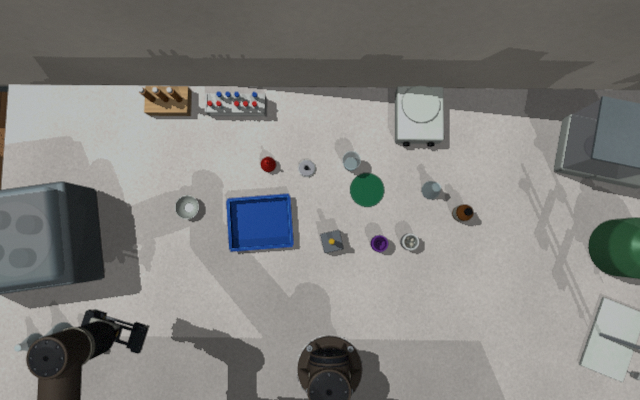

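View pics/wrist0.png

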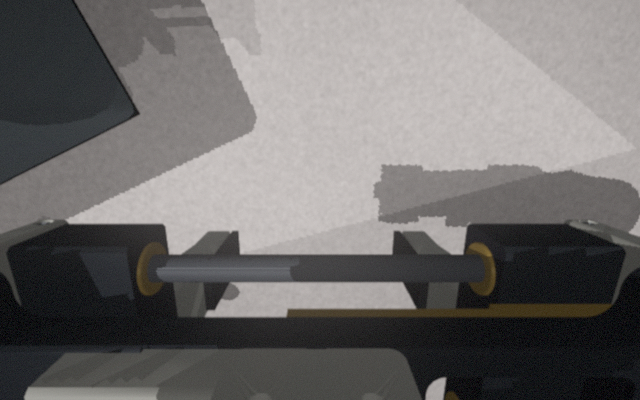

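Candidates for the jar are the white pot with balls, top (410,242) / scene (309,153), and the purple pot at top (379,243), which the task excludes. The lid at top (307,168), the dish at (188,208) and the beaker at (351,162) could also be confused with it. I choose (410,242) and will check it in a close crop while measuring.

Run:
```python
from h import *
s=snap('top');f=s['frame'];P=cloud(s)
cv2.imwrite('pics/crop1.png',cv2.resize(f[140:270,210:480],None,fx=2.9,fy=2.9,interpolation=cv2.INTER_CUBIC))
hsv=cv2.cvtColor(f,cv2.COLOR_BGR2HSV)
def blob(m,name,near):
    n,l,st,c=cv2.connectedComponentsWithStats(m.astype(np.uint8))
    i=l[near[1],near[0]]
    if i==0: print(name,'miss',hsv[near[1],near[0]]);return
    q=P[l==i];print(name,st[i],c[i].round(1),'cloud min',q.min(0).round(3),'max',q.max(0).round(3));return l==i
b=blob((hsv[...,0]>100)&(hsv[...,0]<125)&(hsv[...,1]>150),'tray',(260,222))
q=P[b]; top=q[np.abs(q[:,2]-.04)<.008]; r=cv2.minAreaRect(top[:,:2].astype(np.float32)*1000);print('tray rim',r,len(top))
g=blob((hsv[...,0]>60)&(hsv[...,0]<90)&(hsv[...,1]>120),'mat',(367,190))
q=P[g];print('mat',q.mean(0))
# raised stuff
z=P[...,2]
for name,(u,v),lo,hi in [('jar',(410,242),.045,.09),('purple',(379,243),.045,.09),('holder',(334,242),.05,.065),('pen',(334,242),.12,.16)]:
    w=np.zeros(z.shape,bool);w[v-22:v+22,u-18:u+18]=1
    q=P[w&(z>lo)&(z<hi)]
    if len(q): print(name,len(q),cv2.minEnclosingCircle(q[:,:2].astype(np.float32)*1000),np.median(q,0).round(4),q.max(0).round(3), cv2.minAreaRect(q[:,:2].astype(np.float32)*1000))
for name,(u,v) in dict(lid=(307,168),bulb=(269,164),dish=(188,208),beaker=(351,162),flask=(431,190),reag=(464,213)).items(): print(name,onplane(s,u,v,.03).round(3))
```

```text
tray [ 227  194   66   57 3330] [259.3 222.4] cloud min [ 0.423 -0.007 -0.016] max [0.63  0.385 1.796]
tray rim ((524.8779296875, 263.6180419921875), (191.6412353515625, 234.4739532470703), 5.401173114776611) 601
mat [350 174  34  32 837] [366.5 189.6] cloud min [ 0.453 -0.192 -0.011] max [ 0.713 -0.007  1.796]
mat [ 0.65181789 -0.1293328   0.01396624]
jar 105 ((462.7677307128906, -284.0111999511719), 30.339754104614258) [ 0.4625 -0.2824  0.0602] [ 0.491 -0.255  0.069] ((462.78363037109375, -283.24932861328125), (57.25517654418945, 57.32355499267578), 0.37513428926467896)
purple 97 ((455.053466796875, -174.08566284179688), 30.526859283447266) [ 0.4547 -0.1744  0.0603] [ 0.483 -0.144  0.071] ((454.4247131347656, -173.69332885742188), (58.38404846191406, 58.44096755981445), 43.522064208984375)
holder 323 ((459.5830383300781, -3.0698699951171875), 46.878604888916016) [ 0.4593 -0.0028  0.0576] [0.499 0.037 0.065] ((460.6222229003906, -1.8779220581054688), (69.67745971679688, 69.6712875366211), 13.393720626831055)
pen 28 ((460.06719970703125, -2.4837446212768555), 9.836731910705566) [ 0.4593 -0.0032  0.1409] [0.47  0.007 0.151] ((460.94708251953125, -1.5609321594238281), (17.147850036621094, 17.1672420501709), 0.4431810677051544)
lid [0.728 0.092 0.03 ]
bulb [0.742 0.234 0.03 ]
dish [0.575 0.529 0.03 ]
beaker [ 0.752 -0.07   0.03 ]
flask [ 0.651 -0.365  0.03 ]
reag [ 0.567 -0.485  0.03 ]
```

View pics/crop1.png

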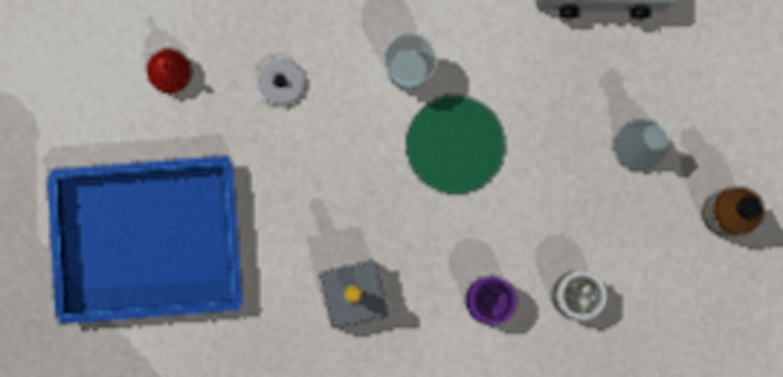

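The crop shows the white pot with cream balls inside at crop (580,295). Purple is its neighbour at crop (490,300), so the choice of (410,242) stands. First I turn the tool so the jaws open along world x, then approach.

>>> servo_tool(motion=[{"offset": [0,0,0],"roll": 10.6,"claw": 1},{"offset": [0,0,0],"roll": 10.6,"claw": 1},{"offset": [0,0,0],"roll": 10.6,"claw": 1},{"offset": [0,0,0],"roll": 10.6,"claw": 1},{"offset": [0,0,0],"roll": 10.6,"claw": 1},{"offset": [0,0,0],"roll": 10.6,"claw": 1},{"offset": [0,0,0],"roll": 10.6,"claw": 1},{"offset": [0,0.045,-0.035],"roll": 0,"claw": 1},{"offset": [0,0.045,-0.035],"roll": 0,"claw": 1},{"offset": [0,0.045,-0.035],"roll": 0,"claw": 1},{"offset": [0,0.045,-0.035],"roll": 0,"claw": 1},{"offset": [0,0.045,-0.035],"roll": 0,"claw": 1}])

```text
clock: 1.7
tool_pos: [0.3588, 0.4236, 0.2267]
orientation: [-117.7, 90.0, 62.4]
force: [0.7, 1.1, 0.4]
opening: 0.0879
```

>>> servo_tool(motion=[{"offset": [0,0.045,-0.035],"roll": 0,"claw": 1},{"offset": [0,0.045,-0.035],"roll": 0,"claw": 1},{"offset": [0,0.045,-0.035],"roll": 0,"claw": 1},{"offset": [0,0.045,-0.035],"roll": 0,"claw": 1},{"offset": [0,0.045,-0.035],"roll": 0,"claw": 1},{"offset": [0,0.06,0.006],"roll": 0,"claw": 1},{"offset": [0,0.06,0.006],"roll": 0,"claw": 1},{"offset": [0,0.06,0.006],"roll": 0,"claw": 1},{"offset": [0,0.06,0.006],"roll": 0,"claw": 1},{"offset": [0,0.06,0.006],"roll": 0,"claw": 1},{"offset": [0,0.06,0.006],"roll": 0,"claw": 1},{"offset": [0,0,0],"roll": 0,"claw": 1}])

```text
clock: 3.2
tool_pos: [0.497, -0.163, 0.2264]
orientation: [22.6, 90.0, -157.6]
force: [0.4, 0.8, -0.6]
opening: 0.0879
```

Run:
```python
from h import *
p,r,o=tool();print(p.round(4),r.round(4).tolist(),o['joint_pos'].round(1),o['clock'])
s=snap('wrist');cv2.imwrite('pics/w1.png',s['frame']);print(np.asarray(s['extrinsics']).round(3).tolist())
t=snap('top');f=t['frame'];hsv=cv2.cvtColor(f,cv2.COLOR_BGR2HSV)
m=((hsv[...,0]>100)&(hsv[...,0]<125)&(hsv[...,1]>150)).astype(np.uint8)
n,l,st,c=cv2.connectedComponentsWithStats(m);i=l[222,260]
cs,_=cv2.findContours((l==i).astype(np.uint8),cv2.RETR_EXTERNAL,cv2.CHAIN_APPROX_NONE)
c=cs[0][:,0];q=np.array([onplane(t,u,v,.04)[:2]*1000 for u,v in c],np.float32)
rr=cv2.minAreaRect(q);print(rr,cv2.boxPoints(rr).round(0).tolist())
m=((hsv[...,0]>60)&(hsv[...,0]<90)&(hsv[...,1]>120)).astype(np.uint8)
n,l,st,c=cv2.connectedComponentsWithStats(m);i=l[190,367]; print('mat',onplane(t,*c[i],.003))
```

```text
[ 0.497  -0.163   0.2264] [[-0.0007, -0.0033, -1.0], [-0.0003, -1.0, 0.0033], [-1.0, 0.0003, 0.0007]] [  3.4   6.2 -18.3   0.  -65.5  -3.6] 3.2
[[-1.0, -0.004, 0.001, 0.497], [0.004, -0.966, -0.257, -0.233], [0.002, -0.257, 0.967, 0.386], [0.0, 0.0, 0.0, 1.0]]
((524.4614868164062, 263.0822448730469), (191.69834899902344, 232.8754425048828), 5.201629638671875) [[418.0, 370.0], [440.0, 138.0], [630.0, 156.0], [609.0, 388.0]]
mat [ 0.6558148  -0.12811882  0.003     ]
```

View pics/w1.png

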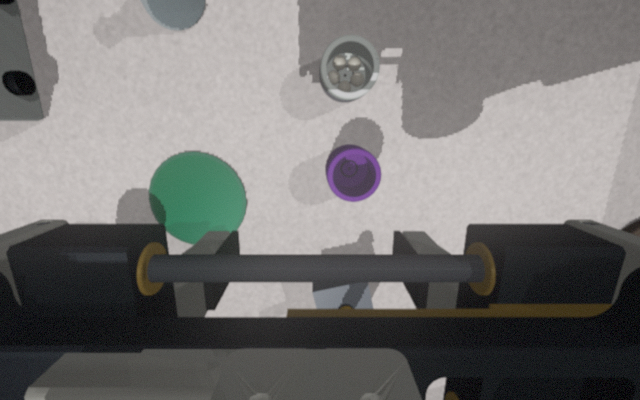

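Run:
```python
from h import *
s=snap('wrist');P=cloud(s);z=P[...,2]
for name,(u,v) in dict(jar=(349,68),purple=(353,173)).items():
    w=np.zeros(z.shape,bool);w[max(0,v-45):v+45,u-32:u+32]=1
    q=P[w&(z>.057)&(z<.067)];print(name,len(q),cv2.minEnclosingCircle(q[:,:2].astype(np.float32)*1000),np.median(q[:,2]))
w=np.zeros(z.shape,bool);w[150:250,140:260]=1
hsv=cv2.cvtColor(s['frame'],cv2.COLOR_BGR2HSV)
g=w&(hsv[...,0]>60)&(hsv[...,0]<90)&(hsv[...,1]>120);q=P[g];print('mat',cv2.minEnclosingCircle(q[:,:2].astype(np.float32)*1000),np.median(q[:,2]))
```

```text
jar 1204 ((461.62298583984375, -286.6988525390625), 30.145734786987305) 0.06290281745635473
purple 911 ((454.0852355957031, -176.50669860839844), 30.122650146484375) 0.06287197395541305
mat ((598.3309326171875, -161.2582244873047), 122.08656311035156) 0.003919273367471554
```

>>> servo_tool(motion=[{"offset": [0,0.0615,0.0175],"roll": 0,"claw": 1},{"offset": [0,0.0615,0.0175],"roll": 0,"claw": 1},{"offset": [0.05,0,0],"roll": 0,"claw": 1},{"offset": [0.04,0,0],"roll": 0,"claw": 1},{"offset": [0,0,0],"roll": 0,"claw": 1}])

```text
clock: 3.98
tool_pos: [0.4626, -0.2782, 0.1341]
orientation: [-15.4, 89.7, 164.7]
force: [0.4, 0.7, 0.8]
opening: 0.0876
```

Run:
```python
from h import *
p,r,o=tool();print(p.round(4),r.round(4).tolist(),o['joint_pos'].round(1),o['clock'])
s=snap('wrist');cv2.imwrite('pics/w2.png',s['frame'])
```

```text
[ 0.4626 -0.2782  0.1341] [[-0.0058, 0.0034, -1.0], [0.0016, -1.0, -0.0034], [-1.0, -0.0016, 0.0058]] [-10.2  12.7 -23.4  -0.  -54.2  10.4] 3.975
```

View pics/w2.png

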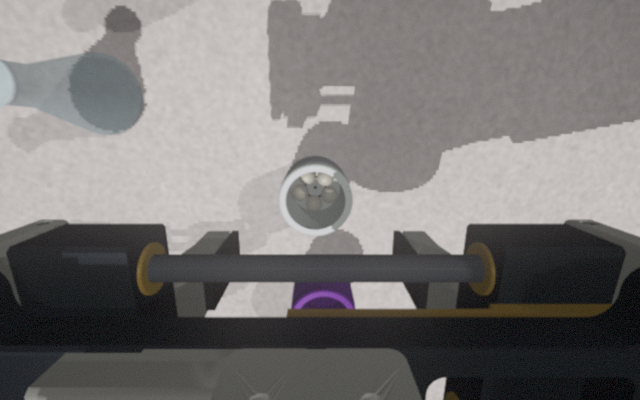

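Run:
```python
from h import *
s=snap('wrist');P=cloud(s);z=P[...,2]
w=np.zeros(z.shape,bool);w[150:245,270:365]=1
q=P[w&(z>.057)&(z<.068)];print(len(q),cv2.minEnclosingCircle(q[:,:2].astype(np.float32)*1000),np.median(q[:,2]))
```

```text
1667 ((461.8482360839844, -286.5553283691406), 30.11528778076172) 0.06280841496055115
```

>>> servo_tool(motion=[{"offset": [0.03,0.0084,0],"roll": 0,"claw": 1},{"offset": [0.03,0,0],"roll": 0,"claw": 1},{"offset": [0.03,0,0],"roll": 0,"claw": 1},{"offset": [0.02,0,0],"roll": 0,"claw": 1},{"offset": [0.012,0,0],"roll": 0,"claw": 1},{"offset": [0,0,0],"roll": 0,"claw": 1}])

```text
clock: 4.82
tool_pos: [0.465, -0.2881, 0.0152]
orientation: [153.1, 90.0, -26.8]
force: [0.3, 0.4, 0.2]
opening: 0.0875
```

>>> servo_tool(motion=[{"offset": [0.003,-0.0015,0.003],"roll": 0,"claw": 1},{"offset": [0,0,0],"roll": 0,"claw": -1},{"offset": [0,0,0],"roll": 0,"claw": -1},{"offset": [0,0,0],"roll": 0,"claw": -1},{"offset": [0,0,0],"roll": 0,"claw": -1},{"offset": [0,0,0],"roll": 0,"claw": -1},{"offset": [0,0,0],"roll": 0,"claw": -1}])

```text
clock: 5.7
tool_pos: [0.4616, -0.2869, 0.0118]
orientation: [156.8, 90.0, -23.1]
force: [1.4, 0.5, 3.1]
opening: 0.0599
```

Run:
```python
from h import *
p,r,o=tool();print(p.round(4),r.round(4).tolist(),o['joint_pos'].round(1),o['clock'],o['opening'],o['force'])
```

```text
[ 0.4616 -0.2869  0.0118] [[0.0008, 0.0022, -1.0], [-0.0003, -1.0, -0.0022], [-1.0, 0.0003, -0.0008]] [-11.2  21.9 -30.4   0.  -37.6  11.3] 5.7 0.05993614748801249 [1.35812123 0.46773969 3.06112607]
```

>>> servo_tool(motion=[{"offset": [-0.04,0,0],"roll": 0,"claw": -1},{"offset": [-0.05,0,0],"roll": 0,"claw": -1},{"offset": [-0.05,0,0],"roll": 0,"claw": -1},{"offset": [-0.04,-0.02,0],"roll": 0,"claw": -1},{"offset": [0,-0.045,-0.008],"roll": 0,"claw": -1},{"offset": [0,-0.055,-0.01],"roll": 0,"claw": -1},{"offset": [0,-0.055,-0.01],"roll": 0,"claw": -1},{"offset": [0,-0.055,-0.01],"roll": 0,"claw": -1},{"offset": [0,-0.055,-0.01],"roll": 0,"claw": -1},{"offset": [0,-0.055,-0.01],"roll": 0,"claw": -1},{"offset": [0,-0.04,-0.005],"roll": 0,"claw": -1},{"offset": [0,0,0],"roll": -5.2,"claw": -1}])

```text
clock: 7.2
tool_pos: [0.5224, 0.0957, 0.1898]
orientation: [4.5, 89.8, -170.0]
force: [0.1, -0.7, -5.2]
opening: 0.0602
```

Run:
```python
from h import *
p,r,o=tool();print(p.round(4),r.round(4).tolist(),o['joint_pos'].round(1),o['clock'],o['opening'],o['force'])
for n in ['scene','top']:
    s=snap(n);cv2.imwrite(f'pics/{n}2.png',s['frame'])
s=cv2.imread('pics/scene2.png');cv2.imwrite('pics/scene2c.png',cv2.resize(s[120:320,230:480],None,fx=3,fy=3,interpolation=cv2.INTER_CUBIC))
s=snap('wrist');cv2.imwrite('pics/w3.png',s['frame'])
```

```text
[0.5224 0.0957 0.1898] [[-0.0032, 0.0969, -0.9953], [-0.0006, -0.9953, -0.0969], [-1.0, 0.0003, 0.0032]] [ 31.5   8.7 -20.3  -0.1 -61.1 -25.9] 7.2 0.06023321526319234 [ 0.13144716 -0.72945305 -5.17759061]
```

View pics/scene2c.png

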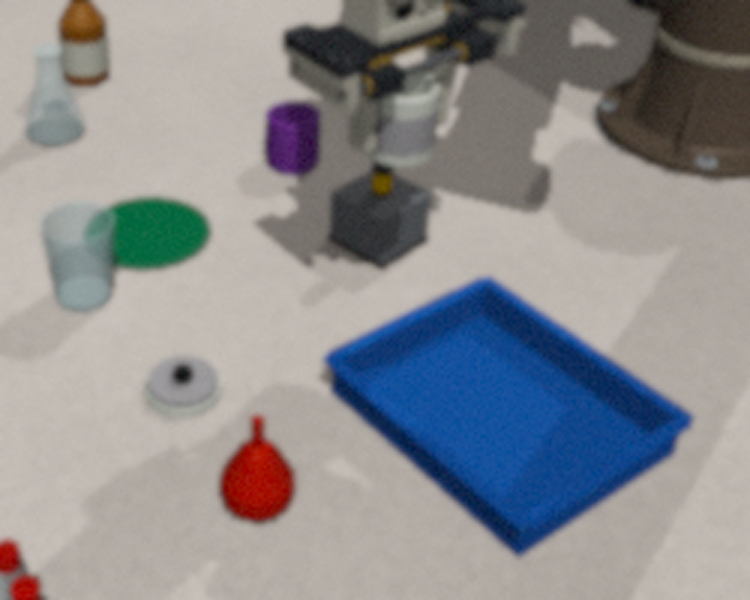

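View pics/w3.png

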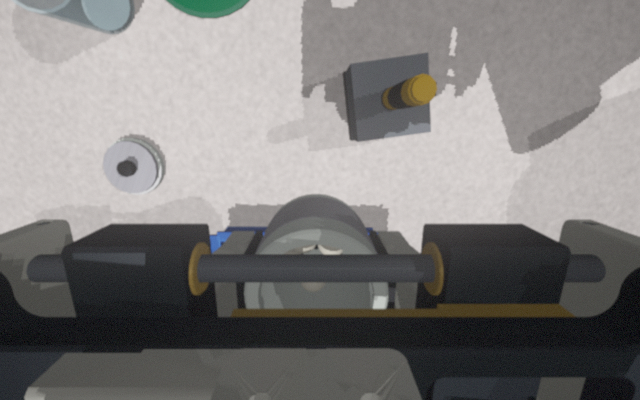

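Run:
```python
from h import *
s=snap('scene');f=s['frame'];hsv=cv2.cvtColor(f,cv2.COLOR_BGR2HSV)
m=((hsv[...,0]>100)&(hsv[...,0]<125)&(hsv[...,1]>150)).astype(np.uint8)
n,l,st,c=cv2.connectedComponentsWithStats(m);i=l[255,400];m=(l==i).astype(np.uint8)
# topmost blue pixel per column -> far edges
pts=[]
for u in range(345,388):
    col=np.where(m[:,u])[0]
    if len(col): pts.append((u,col[0]-0.5))
w=np.array([onplane(s,u,v,.04)[:2] for u,v in pts]);
vx,vy,x0,y0=cv2.fitLine(w.astype(np.float32),cv2.DIST_HUBER,0,.01,.01).ravel()
print('dir deg',np.degrees(np.arctan2(vy,vx)),'y at x=.52',y0+(0.52-x0)*vy/vx, w[[0,-1]].round(3))
p,r,o=tool();print(p,o['clock'])
```

```text
dir deg 5.1633615 y at x=.52 0.14859194 [[0.608 0.157]
 [0.461 0.143]]
[0.5223919  0.09290874 0.19049709] 7.4
```

>>> servo_tool(motion=[{"offset": [0.04,-0.005,0],"roll": 0,"claw": -1},{"offset": [0.045,-0.005,0],"roll": 0,"claw": -1},{"offset": [0.035,-0.004,0],"roll": 0,"claw": -1},{"offset": [0.02,-0.004,0],"roll": 0,"claw": -1},{"offset": [0.008,0,0],"roll": 0,"claw": -1},{"offset": [0,0,0],"roll": 0,"claw": -1}])

```text
clock: 8.15
tool_pos: [0.5217, 0.1107, 0.0435]
orientation: [31.0, 90.0, -143.7]
force: [-0.3, 0.2, -5.3]
opening: 0.0601
```

```bash
cat >> h.py <<'E'
E0=np.array([.52,.152]);U=np.array([-.09,.996])
def sh():
    p,r,o=tool();print('s',((p[:2]-E0)@U*1000).round(1),'h',((p[2]-.021)*1000).round(1),p.round(4),'axes y',r[:,1].round(3),'z',r[:,2].round(3),'tilt',np.degrees(np.arccos(-r[2,0])).round(2),'t',o['clock'],'open',round(o['opening'],4),'F',np.round(o['force'],1))
E
python3 - <<'E'
from h import *
sh()
E
```

```text
s -41.3 h 22.5 [0.5217 0.1107 0.0435] axes y [ 0.091 -0.996  0.   ] z [-0.996 -0.091  0.001] tilt 0.05 t 8.15 open 0.0601 F [-0.3  0.2 -5.3]
```

>>> servo_tool(motion=[{"offset": [0,-0.006,0],"roll": 0,"claw": -1},{"offset": [0,-0.006,0],"roll": 0,"claw": -1},{"offset": [0,0,0],"roll": 0,"claw": -1},{"offset": [-0.0025,-0.002,0],"roll": 0,"claw": -1},{"offset": [-0.0025,-0.0025,0],"roll": 0,"claw": -1},{"offset": [-0.002,-0.0025,0],"roll": 0,"claw": -1},{"offset": [-0.002,-0.0025,0],"roll": 0,"claw": -1},{"offset": [0,0,0],"roll": 0,"claw": -1}])

```text
clock: 9.15
tool_pos: [0.5184, 0.1305, 0.0527]
orientation: [46.1, 89.8, -128.6]
force: [1.0, -10.5, -5.5]
opening: 0.0601
```

Run:
```python
from h import *
sh()
s=snap('scene');cv2.imwrite('pics/s3.png',cv2.resize(s['frame'][120:280,290:490],None,fx=4,fy=3.7,interpolation=cv2.INTER_CUBIC))
s=snap('wrist');cv2.imwrite('pics/w4.png',s['frame'])
```

```text
s -21.2 h 31.7 [0.5184 0.1305 0.0527] axes y [ 0.092 -0.996  0.003] z [-0.996 -0.092  0.003] tilt 0.25 t 9.15 open 0.0601 F [  1.  -10.5  -5.5]
```

View pics/s3.png

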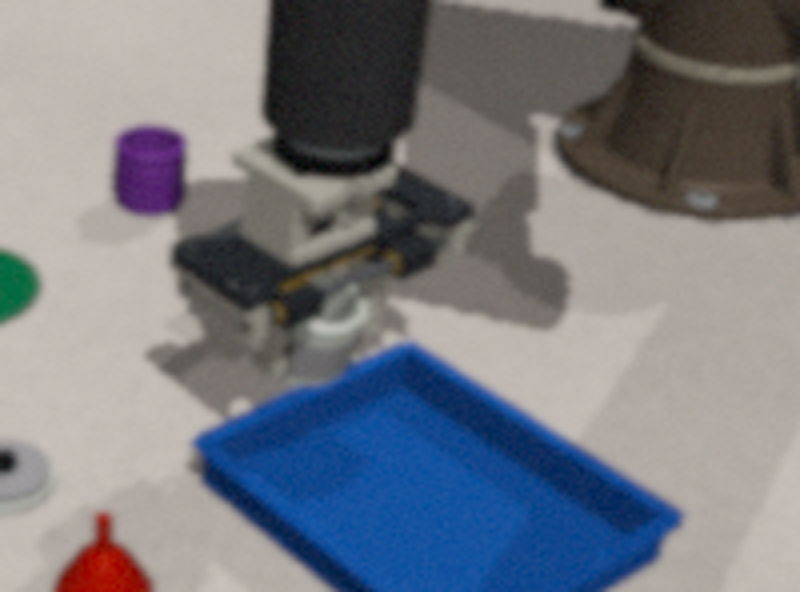

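View pics/w4.png

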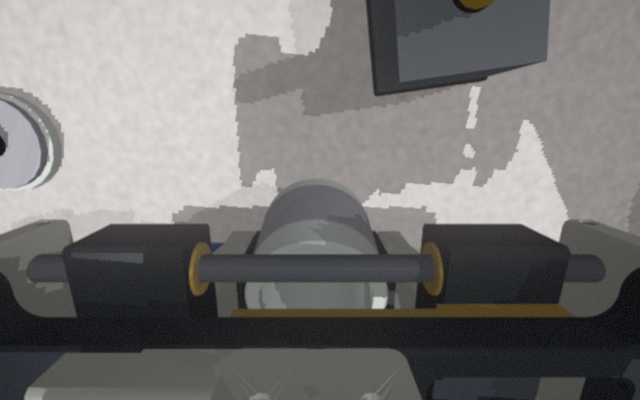

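>>> servo_tool(motion=[{"offset": [-0.001,-0.003,0],"roll": 0,"claw": -1},{"offset": [-0.0013,-0.0032,0],"roll": 0,"claw": -1},{"offset": [-0.001,-0.003,0],"roll": 0,"claw": -1},{"offset": [-0.001,-0.0032,0],"roll": 0,"claw": -1},{"offset": [-0.0005,-0.0032,0],"roll": 0,"claw": -1},{"offset": [-0.0005,-0.0032,0],"roll": 0,"claw": -1},{"offset": [0,0,0],"roll": 0,"claw": -1}])

```text
clock: 10.12
tool_pos: [0.5165, 0.1496, 0.0581]
orientation: [41.8, 89.8, -132.9]
force: [-1.5, -8.8, -4.0]
opening: 0.0596
```

Run:
```python
from h import *
sh()
s=snap('scene');cv2.imwrite('pics/s4.png',cv2.resize(s['frame'][160:260,310:440],None,fx=6,fy=6,interpolation=cv2.INTER_CUBIC))
```

```text
s -2.1 h 37.1 [0.5165 0.1496 0.0581] axes y [ 0.092 -0.996  0.003] z [-0.996 -0.092  0.003] tilt 0.23 t 10.125 open 0.0596 F [-1.5 -8.8 -4. ]
```

View pics/s4.png

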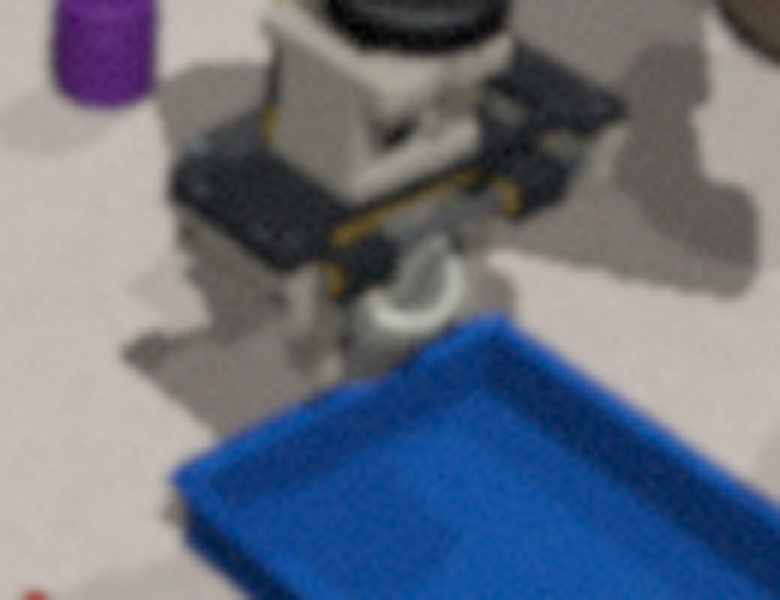

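```bash
cat >> h.py <<'E'
def jarprof(name,u=None):
    s=snap('wrist');cv2.imwrite(f'pics/{name}.png',s['frame']);P=cloud(s)
    for v in range(120,330,6):
        q=P[v,310:322];ok=s['z_map'][v,310:322]>0
        if ok.any():
            q=np.median(q[ok],0);print(v,((q[:2]-E0)@U*1000).round(1),(q[2]*1000).round(1),end=' | ')
    print()
E
python3 - <<'E'
from h import *
jarprof('w5')
E
```

```text
120 -73.3 1.6 | 126 -69.2 1.2 | 132 -65.0 0.9 | 138 -60.8 1.2 | 144 -56.6 1.2 | 150 -52.4 1.2 | 156 -48.0 1.3 | 162 -52.7 71.6 | 168 -50.4 75.1 | 174 -48.1 79.9 | 180 -46.1 83.3 | 186 -44.0 87.0 | 192 -41.9 90.1 | 198 -40.0 93.3 | 204 -38.1 96.2 | 210 -36.4 99.5 | 216 -34.8 102.7 | 222 -33.0 104.9 | 228 -31.1 106.8 | 234 -29.6 109.1 | 240 -28.3 112.3 | 246 -26.7 114.2 | 252 -25.4 116.6 | 258 -34.3 140.2 | 264 -33.4 142.0 | 270 -31.8 142.5 | 276 -30.0 142.6 | 282 11.7 74.0 | 288 13.5 76.9 | 294 15.2 79.7 | 300 17.1 82.4 | 306 18.7 85.3 | 312 -25.6 152.8 | 318 -28.3 158.7 | 324 -28.1 160.5 |
```

View pics/w5.png

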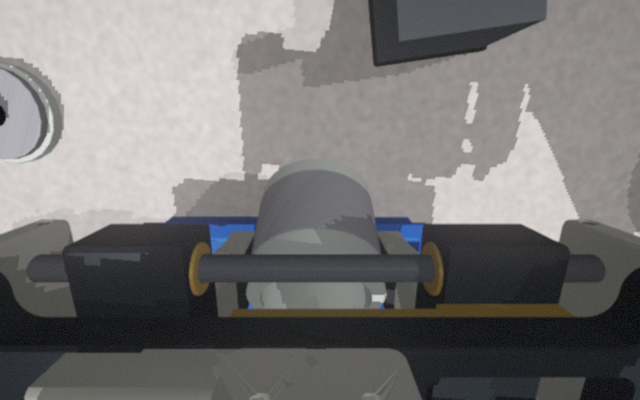

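The rear line of the jar at wrist column 315 gives a tilt of only about 31°. The jar has also slid about 10 mm back on the pads. I'll right it against the inside of the tray wall, where a spill would be harmless, then regrip it higher for a longer lever.

>>> servo_tool(motion=[{"offset": [-0.012,0,0],"roll": 0,"claw": -1},{"offset": [-0.012,0,0],"roll": 0,"claw": -1},{"offset": [0,-0.02,0],"roll": 0,"claw": -1},{"offset": [0,-0.03,0],"roll": 0,"claw": -1},{"offset": [0,-0.02,0],"roll": 0,"claw": -1},{"offset": [0.02,0,0],"roll": 0,"claw": -1},{"offset": [0.025,0,0],"roll": 0,"claw": -1},{"offset": [0.014,0,0],"roll": 0,"claw": -1},{"offset": [0,0,0],"roll": 0,"claw": -1}])

```text
clock: 11.35
tool_pos: [0.5117, 0.2217, 0.0233]
orientation: [108.4, 90.0, -66.3]
force: [-2.1, -0.3, 1.2]
opening: 0.0598
```

Run:
```python
from h import *
sh();jarprof('w6')
```

```text
s 70.2 h 2.3 [0.5117 0.2217 0.0233] axes y [ 0.094 -0.996  0.   ] z [-0.996 -0.094 -0.   ] tilt 0.03 t 11.35 open 0.0598 F [-2.1 -0.3  1.2]
120 -0.4 41.0 | 126 2.7 5.2 | 132 6.1 5.3 | 138 9.6 5.0 | 144 13.0 5.1 | 150 16.5 5.2 | 156 20.0 4.9 | 162 19.2 38.7 | 168 21.6 41.9 | 174 23.7 46.9 | 180 25.8 50.4 | 186 27.9 53.6 | 192 29.8 57.1 | 198 31.7 60.6 | 204 33.5 63.5 | 210 35.2 66.4 | 216 36.7 69.4 | 222 38.7 71.5 | 228 40.2 74.1 | 234 41.8 76.3 | 240 43.3 78.7 | 246 44.6 81.0 | 252 46.0 83.2 | 258 37.7 105.5 | 264 38.7 107.2 | 270 40.3 107.7 | 276 42.0 107.8 | 282 83.3 40.2 | 288 84.9 43.5 | 294 86.6 46.4 | 300 88.2 49.2 | 306 90.0 51.8 | 312 46.6 117.6 | 318 43.9 123.8 | 324 43.8 125.9 |
```

View pics/w6.png

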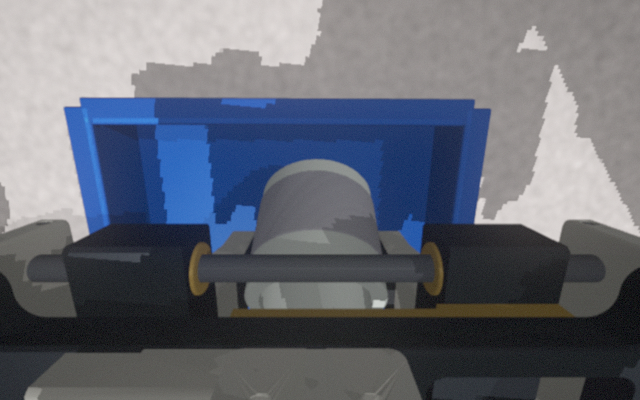

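Run:
```python
from h import *
s=snap('wrist');P=cloud(s)
for v in range(94,128,2):
    q=np.median(P[v,290:330],0);print(v,((q[:2]-E0)@U*1000).round(1),(q[2]*1000).round(1),s['frame'][v,310].tolist())
```

```text
94 -15.1 1.0 [144, 144, 148]
96 -14.1 1.2 [144, 146, 149]
98 -10.1 40.6 [129, 108, 104]
100 -9.2 41.1 [130, 77, 55]
102 -8.3 41.1 [130, 74, 54]
104 -7.5 40.8 [132, 74, 52]
106 -6.6 40.9 [133, 78, 55]
108 -5.7 41.2 [130, 74, 53]
110 -4.8 41.1 [129, 74, 51]
112 -4.0 41.1 [128, 72, 45]
114 -3.1 41.3 [126, 68, 44]
116 -2.2 41.1 [128, 72, 48]
118 -1.3 41.0 [134, 77, 49]
120 -0.4 41.0 [142, 80, 47]
122 0.4 41.2 [136, 76, 45]
124 1.3 40.9 [119, 63, 43]
126 2.7 5.0 [108, 62, 44]
```

>>> servo_tool(motion=[{"offset": [0,0.008,0],"roll": 0,"claw": -1},{"offset": [0,0.008,0],"roll": 0,"claw": -1},{"offset": [0,0.004,0],"roll": 0,"claw": -1},{"offset": [0,0.003,0],"roll": 0,"claw": -1},{"offset": [0,0.003,0],"roll": 0,"claw": -1},{"offset": [0,0,0],"roll": 0,"claw": -1}])

```text
clock: 12.2
tool_pos: [0.5157, 0.2025, 0.025]
orientation: [-125.2, 89.3, 60.1]
force: [-17.6, 35.0, 9.1]
opening: 0.0603
```

Run:
```python
from h import *
sh();jarprof('w7')
```

```text
s 50.7 h 4.0 [0.5157 0.2025 0.025 ] axes y [ 0.092 -0.996 -0.01 ] z [-0.996 -0.092 -0.007] tilt 0.73 t 12.2 open 0.0603 F [-17.6  35.    9.1]
120 -19.9 1.2 | 126 -16.5 1.2 | 132 -13.0 0.7 | 138 -9.4 1.2 | 144 -9.1 40.9 | 150 -6.4 41.1 | 156 -3.4 40.9 | 162 -0.6 41.2 | 168 2.6 39.3 | 174 4.8 43.2 | 180 6.8 47.7 | 186 8.8 51.7 | 192 10.7 55.6 | 198 12.5 58.7 | 204 14.2 62.4 | 210 15.9 65.7 | 216 17.6 68.5 | 222 19.0 71.5 | 228 20.7 74.3 | 234 22.3 76.4 | 240 23.7 79.0 | 246 25.1 81.2 | 252 26.3 84.1 | 258 17.4 106.8 | 264 18.3 108.6 | 270 19.8 109.3 | 276 21.5 109.3 | 282 64.6 40.6 | 288 66.1 43.9 | 294 67.8 46.9 | 300 69.5 49.7 | 306 70.7 52.9 | 312 26.1 119.3 | 318 23.3 125.2 | 324 23.4 127.1 |
```

View pics/w7.png

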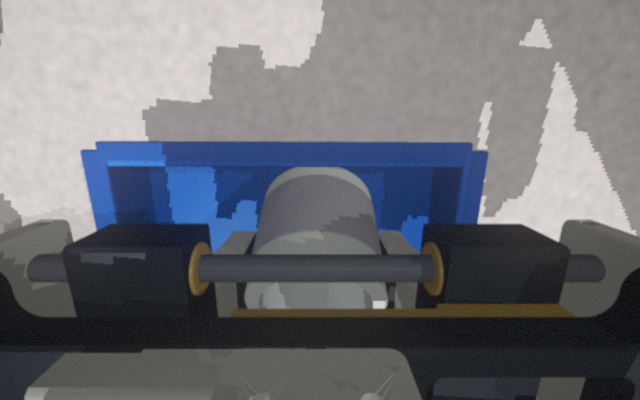

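Run:
```python
from h import *
s=snap('wrist');P=cloud(s)
def show(u,v):
    q=P[v,u];return ((q[:2]-E0)@U*1000).round(0),(q[2]*1000).round(0),(q[0]*1000).round(0)
for u in (228,235,245,250,388,395,405):
    print(u,[show(u,v) for v in range(232,316,8)])
cv2.imwrite('pics/w8.png',cv2.resize(s['frame'][150:330,190:450],None,fx=3,fy=3))
```

```text
228 [(np.float64(50.0), np.float64(4.0), np.float64(572.0)), (np.float64(38.0), np.float64(45.0), np.float64(560.0)), (np.float64(38.0), np.float64(55.0), np.float64(557.0)), (np.float64(17.0), np.float64(106.0), np.float64(543.0)), (np.float64(18.0), np.float64(109.0), np.float64(542.0)), (np.float64(21.0), np.float64(109.0), np.float64(542.0)), (np.float64(23.0), np.float64(109.0), np.float64(542.0)), (np.float64(43.0), np.float64(82.0), np.float64(549.0)), (np.float64(45.0), np.float64(83.0), np.float64(549.0)), (np.float64(48.0), np.float64(84.0), np.float64(549.0)), (np.float64(51.0), np.float64(85.0), np.float64(549.0))]
235 [(np.float64(39.0), np.float64(33.0), np.float64(560.0)), (np.float64(39.0), np.float64(45.0), np.float64(557.0)), (np.float64(38.0), np.float64(54.0), np.float64(554.0)), (np.float64(18.0), np.float64(105.0), np.float64(541.0)), (np.float64(19.0), np.float64(108.0), np.float64(540.0)), (np.float64(20.0), np.float64(110.0), np.float64(540.0)), (np.float64(23.0), np.float64(109.0), np.float64(540.0)), (np.float64(48.0), np.float64(74.0), np.float64(549.0)), 
[... 2657 characters left out ...]
1.0)), (np.float64(26.0), np.float64(119.0), np.float64(497.0))]
405 [(np.float64(49.0), np.float64(5.0), np.float64(458.0)), (np.float64(38.0), np.float64(44.0), np.float64(471.0)), (np.float64(39.0), np.float64(53.0), np.float64(474.0)), (np.float64(17.0), np.float64(106.0), np.float64(492.0)), (np.float64(19.0), np.float64(108.0), np.float64(493.0)), (np.float64(20.0), np.float64(109.0), np.float64(493.0)), (np.float64(23.0), np.float64(109.0), np.float64(492.0)), (np.float64(41.0), np.float64(84.0), np.float64(482.0)), (np.float64(44.0), np.float64(85.0), np.float64(482.0)), (np.float64(46.0), np.float64(86.0), np.float64(482.0)), (np.float64(27.0), np.float64(118.0), np.float64(494.0))]
```

View pics/w8.png

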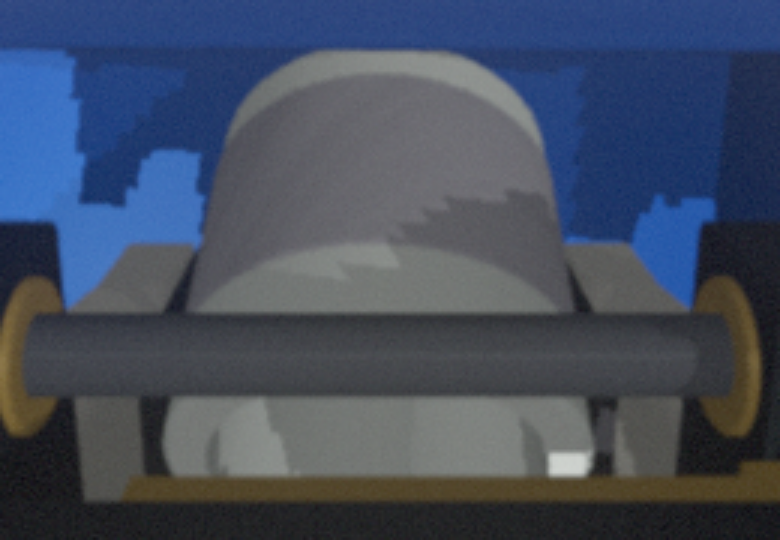

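>>> servo_tool(motion=[{"offset": [0,0.003,0],"roll": 0,"claw": -1},{"offset": [0,0.002,0],"roll": 0,"claw": -1}])

```text
clock: 12.55
tool_pos: [0.5164, 0.1983, 0.0253]
orientation: [-125.6, 89.2, 59.7]
force: [-20.8, 39.9, 11.6]
opening: 0.0603
```

Run:
```python
from h import *
sh();jarprof('w9')
```

```text
s 46.4 h 4.3 [0.5164 0.1983 0.0253] axes y [ 0.093 -0.996 -0.011] z [-0.996 -0.093 -0.008] tilt 0.79 t 12.55 open 0.0603 F [-20.8  39.9  11.6]
120 -24.1 1.1 | 126 -20.7 0.8 | 132 -17.2 1.2 | 138 -13.6 1.0 | 144 -10.0 0.5 | 150 -10.3 38.4 | 156 -7.7 41.0 | 162 -4.9 41.2 | 168 -1.9 41.0 | 174 1.0 41.1 | 180 3.9 42.0 | 186 5.7 46.7 | 192 7.6 50.9 | 198 9.6 54.1 | 204 11.3 57.9 | 210 13.0 61.5 | 216 14.6 64.9 | 222 16.3 67.8 | 228 17.7 71.0 | 234 19.2 73.9 | 240 20.7 76.0 | 246 21.9 78.9 | 252 23.4 81.4 | 258 13.1 107.0 | 264 14.0 108.7 | 270 15.5 109.6 | 276 17.2 109.8 | 282 32.4 87.3 | 288 63.7 41.1 | 294 65.6 44.2 | 300 66.9 47.6 | 306 68.3 50.6 | 312 21.8 119.5 | 318 19.0 125.5 | 324 18.9 127.6 |
```

>>> servo_tool(motion=[{"offset": [0.004,0.002,0],"roll": 0,"claw": -1},{"offset": [0.002,0.003,0],"roll": 0,"claw": -1},{"offset": [0,0.003,0],"roll": 0,"claw": -1},{"offset": [0,0,0],"roll": 0,"claw": -1}])

```text
clock: 13.1
tool_pos: [0.5194, 0.1916, 0.0204]
orientation: [-134.4, 89.0, 51.0]
force: [-15.7, 38.6, 12.9]
opening: 0.0599
```

Run:
```python
from h import *
sh();jarprof('w10')
```

```text
s 39.5 h -0.6 [0.5194 0.1916 0.0204] axes y [ 0.094 -0.995 -0.013] z [-0.995 -0.094 -0.012] tilt 1.02 t 13.1 open 0.0599 F [-15.7  38.6  12.9]
120 -31.1 0.8 | 126 -27.7 1.1 | 132 -24.4 1.1 | 138 -20.9 0.8 | 144 -17.4 0.9 | 150 -13.8 0.9 | 156 -10.4 1.1 | 162 -6.8 1.2 | 168 -9.7 40.8 | 174 -6.9 40.8 | 180 -4.1 41.3 | 186 -1.2 41.5 | 192 3.0 36.2 | 198 4.7 41.3 | 204 6.6 45.2 | 210 8.4 49.0 | 216 10.0 52.5 | 222 11.5 56.2 | 228 13.1 59.6 | 234 14.7 62.5 | 240 16.3 65.2 | 246 17.6 68.2 | 252 18.9 71.1 | 258 5.8 102.2 | 264 7.0 103.7 | 270 8.4 104.4 | 276 10.1 104.7 | 282 25.2 82.9 | 288 26.2 85.2 | 294 28.3 85.5 | 300 31.9 84.0 | 306 64.8 40.9 | 312 14.6 114.5 | 318 12.1 120.2 | 324 11.7 122.7 |
```

>>> servo_tool(motion=[{"offset": [0.004,0.002,0],"roll": 0,"claw": -1},{"offset": [0.003,0.003,0],"roll": 0,"claw": -1},{"offset": [0.002,0.003,0],"roll": 0,"claw": -1},{"offset": [0,0,0],"roll": 0,"claw": -1}])

```text
clock: 13.65
tool_pos: [0.5209, 0.1816, 0.013]
orientation: [-142.2, 89.1, 43.3]
force: [-14.0, 25.9, 30.4]
opening: 0.0599
```

Run:
```python
from h import *
sh();jarprof('w11')
```

```text
s 29.4 h -8.0 [0.5209 0.1816 0.013 ] axes y [ 0.096 -0.995 -0.01 ] z [-0.995 -0.095 -0.013] tilt 0.93 t 13.65 open 0.0599 F [-14.   25.9  30.4]
120 -41.3 1.1 | 126 -38.1 1.5 | 132 -34.8 0.7 | 138 -31.5 0.6 | 144 -28.2 1.4 | 150 -24.8 0.9 | 156 -21.4 0.9 | 162 -17.9 0.9 | 168 -14.6 1.4 | 174 -11.0 1.3 | 180 -7.5 0.9 | 186 -3.9 1.3 | 192 -10.1 40.9 | 198 -7.3 41.3 | 204 -4.2 40.7 | 210 -1.5 40.9 | 216 3.1 35.6 | 222 4.7 40.1 | 228 6.3 44.1 | 234 7.9 46.9 | 240 9.2 50.5 | 246 11.0 53.3 | 252 12.3 56.2 | 258 -4.0 94.9 | 264 -2.9 96.3 | 270 -1.4 97.0 | 276 0.1 97.4 | 282 18.5 69.9 | 288 19.9 71.8 | 294 21.1 74.0 | 300 22.2 76.3 | 306 22.8 79.0 | 312 4.8 107.2 | 318 2.2 112.9 | 324 2.0 115.1 |
```

View pics/w11.png

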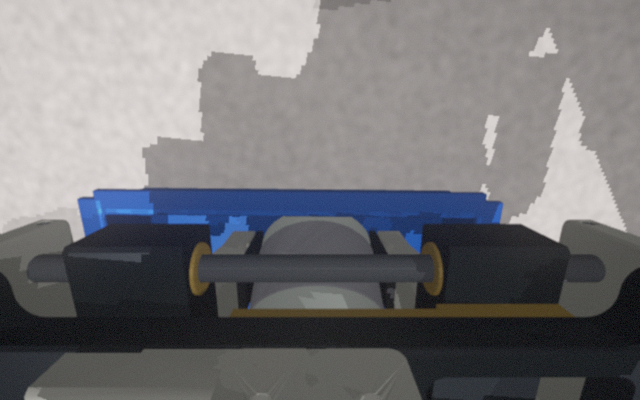

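>>> servo_tool(motion=[{"offset": [0,-0.006,0],"roll": 0,"claw": -1},{"offset": [0,-0.006,0],"roll": 0,"claw": -1},{"offset": [0,-0.006,0],"roll": 0,"claw": -1},{"offset": [0,0,0],"roll": 0,"claw": -1}])

```text
clock: 14.2
tool_pos: [0.5173, 0.1908, 0.0117]
orientation: [175.1, 89.7, 0.5]
force: [2.5, -12.4, 26.6]
opening: 0.0596
```

Run:
```python
from h import *
sh();jarprof('w12')
```

```text
s 38.9 h -9.3 [0.5173 0.1908 0.0117] axes y [ 0.094 -0.996  0.   ] z [-0.996 -0.094 -0.005] tilt 0.3 t 14.2 open 0.0596 F [  2.5 -12.4  26.6]
120 -31.9 1.3 | 126 -28.7 1.3 | 132 -25.4 0.7 | 138 -22.2 1.1 | 144 -18.9 1.4 | 150 -15.5 1.4 | 156 -12.1 0.7 | 162 -8.7 1.0 | 168 -5.2 1.0 | 174 -8.7 41.1 | 180 -5.9 40.9 | 186 -3.2 41.2 | 192 -0.4 40.8 | 198 11.5 5.0 | 204 15.2 4.9 | 210 10.7 31.7 | 216 12.4 35.9 | 222 14.0 40.7 | 228 15.5 44.2 | 234 17.2 47.7 | 240 18.6 51.4 | 246 19.7 54.8 | 252 21.3 57.3 | 258 6.3 94.0 | 264 7.6 95.1 | 270 9.2 95.6 | 276 10.8 96.3 | 282 27.6 70.6 | 288 28.7 72.7 | 294 29.5 75.5 | 300 30.6 77.6 | 306 31.3 80.1 | 312 15.4 105.8 | 318 12.8 111.8 | 324 12.5 114.3 |
```

>>> servo_tool(motion=[{"offset": [0.001,0.004,0],"roll": 0,"claw": -1},{"offset": [0.002,0.004,0],"roll": 0,"claw": -1},{"offset": [0.003,0.002,0],"roll": 0,"claw": -1},{"offset": [0,0,0],"roll": 0,"claw": -1}])

```text
clock: 14.75
tool_pos: [0.5181, 0.1831, 0.0044]
orientation: [-157.8, 89.7, 27.5]
force: [1.5, -0.7, 15.0]
opening: 0.0597
```

Run:
```python
from h import *
sh();jarprof('w13')
```

```text
s 31.1 h -16.6 [0.5181 0.1831 0.0044] axes y [ 0.093 -0.996 -0.002] z [-0.996 -0.093 -0.006] tilt 0.35 t 14.75 open 0.0597 F [ 1.5 -0.7 15. ]
120 -39.6 0.8 | 126 -36.5 1.4 | 132 -33.4 1.1 | 138 -30.3 1.3 | 144 -27.1 0.9 | 150 -24.0 0.7 | 156 -20.7 1.0 | 162 -17.4 0.9 | 168 -14.1 0.9 | 174 -10.7 1.3 | 180 -7.4 0.9 | 186 -4.0 1.1 | 192 -9.9 40.7 | 198 -7.4 40.8 | 204 -4.7 41.0 | 210 -2.1 41.1 | 216 0.6 41.4 | 222 6.9 30.9 | 228 7.8 36.7 | 234 8.5 42.2 | 240 9.0 47.5 | 246 9.9 52.1 | 252 10.4 56.6 | 258 -1.5 86.4 | 264 -0.5 88.0 | 270 1.0 88.9 | 276 2.8 89.0 | 282 13.7 73.6 | 288 15.6 73.9 | 294 18.3 73.5 | 300 51.2 27.1 | 306 60.0 19.6 | 312 7.2 98.9 | 318 4.7 104.6 | 324 4.4 107.1 |
```

>>> servo_tool(motion=[{"offset": [-0.002,0,0],"roll": 0,"claw": 1},{"offset": [0,0,0],"roll": 0,"claw": 1},{"offset": [0,0,0],"roll": 0,"claw": 1},{"offset": [0,0,0],"roll": 0,"claw": 1}])

```text
clock: 15.3
tool_pos: [0.5163, 0.1827, 0.0044]
orientation: [-162.8, 89.9, 22.6]
force: [4.0, -1.4, 4.9]
opening: 0.087
```

Run:
```python
from h import *
sh();jarprof('w14')
s=snap('wrist');P=cloud(s);z=P[...,2]
q=P[150:330,230:400].reshape(-1,3);q=q[(q[:,2]>.061)&(q[:,2]<.069)];q=q[np.hypot(*(q[:,:2]-np.array([.515,.19])).T)<.05]
print(len(q),cv2.minEnclosingCircle(q[:,:2].astype(np.float32)*1000))
```

```text
s 30.9 h -16.6 [0.5163 0.1827 0.0044] axes y [ 0.093 -0.996 -0.001] z [-0.996 -0.093 -0.002] tilt 0.11 t 15.3 open 0.087 F [ 4.  -1.4  4.9]
120 -39.8 1.3 | 126 -36.8 0.8 | 132 -33.6 1.1 | 138 -30.5 0.9 | 144 -27.3 1.2 | 150 -24.2 1.3 | 156 -20.9 1.3 | 162 -17.7 1.5 | 168 -14.3 1.0 | 174 -11.0 1.2 | 180 -7.6 0.9 | 186 -4.2 1.0 | 192 -10.0 40.5 | 198 -7.6 41.2 | 204 -4.9 41.1 | 210 -2.1 40.9 | 216 0.5 40.9 | 222 3.1 41.7 | 228 3.1 49.0 | 234 3.5 54.7 | 240 3.7 60.4 | 246 3.7 65.7 | 252 5.6 66.8 | 258 -1.8 86.6 | 264 -0.5 88.0 | 270 0.9 88.7 | 276 2.5 89.0 | 282 42.3 24.3 | 288 44.9 25.3 | 294 49.0 24.7 | 300 57.2 17.6 | 306 57.6 23.1 | 312 7.3 98.5 | 318 4.6 104.5 | 324 4.4 106.9 | 
1934 ((517.4464721679688, 181.3291015625), 29.686508178710938)
```

View pics/w14.png

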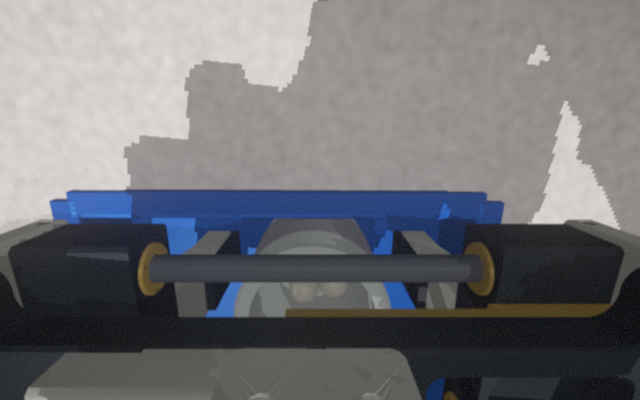

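>>> servo_tool(motion=[{"offset": [-0.02,0,0],"roll": 0,"claw": 1},{"offset": [-0.02,-0.002,0],"roll": 0,"claw": 1},{"offset": [0,0,0],"roll": 0,"claw": 1}])

```text
clock: 15.78
tool_pos: [0.5149, 0.1845, 0.0445]
orientation: [-128.3, 90.0, 57.0]
force: [0.2, 0.6, 0.1]
opening: 0.0877
```

Run:
```python
from h import *
sh()
s=snap('wrist');P=cloud(s);cv2.imwrite('pics/w15.png',s['frame'])
q=P.reshape(-1,3);q=q[(q[:,2]>.061)&(q[:,2]<.070)];q=q[np.hypot(*(q[:,:2]-np.array([.517,.183])).T)<.045]
c,r=cv2.minEnclosingCircle(q[:,:2].astype(np.float32)*1000);print(len(q),c,r,'s',(np.array(c)/1000-E0)@U)
```

```text
s 32.8 h 23.5 [0.5149 0.1845 0.0445] axes y [ 0.093 -0.996 -0.001] z [-0.996 -0.093 -0.   ] tilt 0.04 t 15.775 open 0.0877 F [0.2 0.6 0.1]
3402 (524.8260498046875, 185.364990234375) 37.46940612792969 s 0.03279718579101563
```

View pics/w15.png

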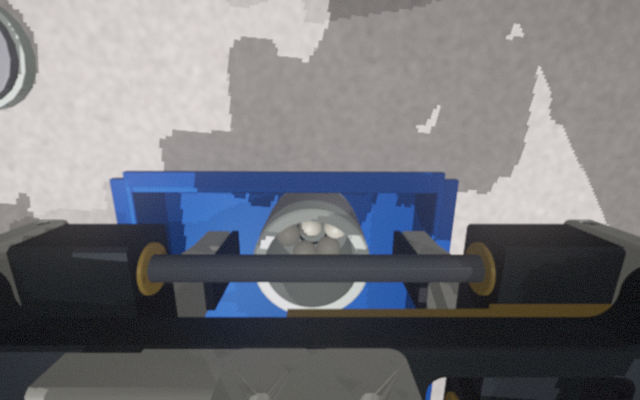

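>>> servo_tool(motion=[{"offset": [0,0,0],"roll": 0,"claw": -1},{"offset": [0,0,0],"roll": 0,"claw": -1},{"offset": [0,0,0],"roll": 0,"claw": -1},{"offset": [0,0,0],"roll": 0,"claw": -1},{"offset": [0,0,0],"roll": 0,"claw": -1},{"offset": [-0.03,0,0],"roll": 0,"claw": -1},{"offset": [-0.035,0,0],"roll": 0,"claw": -1},{"offset": [0,0.02,0],"roll": 0,"claw": -1},{"offset": [0,0.035,0],"roll": 0,"claw": -1},{"offset": [0,0.03,0],"roll": 0,"claw": -1},{"offset": [0,0,0],"roll": 0,"claw": -1}])

```text
clock: 17.2
tool_pos: [0.5207, 0.0964, 0.1068]
orientation: [15.2, 89.7, -159.6]
force: [0.0, 1.0, -4.8]
opening: 0.0598
```

Run:
```python
from h import *
sh();jarprof('w16')
```

```text
s -55.4 h 85.8 [0.5207 0.0964 0.1068] axes y [ 0.089 -0.996  0.001] z [-0.996 -0.089  0.004] tilt 0.27 t 17.2 open 0.0598 F [ 0.   1.  -4.8]
120 -126.9 0.7 | 126 -121.9 0.8 | 132 -116.8 1.2 | 138 -111.7 1.1 | 144 -106.5 0.6 | 150 -101.3 1.2 | 156 -96.0 1.1 | 162 -90.7 1.0 | 168 -85.3 0.9 | 174 -79.8 0.8 | 180 -74.4 0.7 | 186 -84.5 74.9 | 192 -84.9 94.0 | 198 -84.8 108.4 | 204 -84.3 118.7 | 210 -84.1 129.0 | 216 -81.6 130.5 | 222 -78.5 130.5 | 228 -61.2 91.2 | 234 -57.2 91.5 | 240 -47.8 77.9 | 246 -47.7 88.2 | 252 -44.5 90.6 | 258 -87.8 188.9 | 264 -86.9 190.6 | 270 -85.4 191.4 | 276 -83.5 191.5 | 282 -30.5 103.4 | 288 -30.3 109.8 | 294 -30.4 116.3 | 300 -30.3 122.0 | 306 -30.6 127.8 | 312 -78.9 201.1 | 318 -81.7 207.3 | 324 -81.7 209.4 |
```

View pics/w16.png

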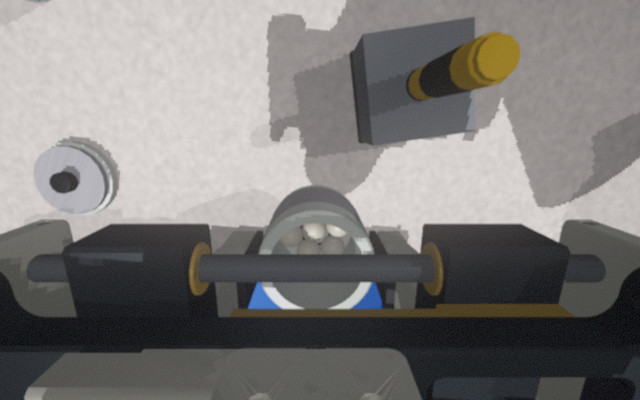

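>>> servo_tool(motion=[{"offset": [0.02,-0.005,0],"roll": 0,"claw": -1},{"offset": [0.015,-0.005,0],"roll": 0,"claw": -1},{"offset": [0,0,0],"roll": 0,"claw": -1},{"offset": [0,-0.005,0],"roll": 0,"claw": -1},{"offset": [-0.003,-0.006,0],"roll": 0,"claw": -1},{"offset": [-0.003,-0.006,0],"roll": 0,"claw": -1},{"offset": [-0.002,-0.006,0],"roll": 0,"claw": -1},{"offset": [-0.001,-0.007,0],"roll": 0,"claw": -1},{"offset": [0,0,0],"roll": 0,"claw": -1}])

```text
clock: 18.38
tool_pos: [0.519, 0.1392, 0.0839]
orientation: [91.4, 89.9, -83.2]
force: [-1.4, -5.5, 1.6]
opening: 0.0598
```

Run:
```python
from h import *
sh();jarprof('w17')
```

```text
s -12.7 h 62.9 [0.519  0.1392 0.0839] axes y [ 0.093 -0.996  0.001] z [-0.996 -0.093 -0.   ] tilt 0.06 t 18.375 open 0.0598 F [-1.4 -5.5  1.6]
120 -84.0 1.0 | 126 -79.4 0.6 | 132 -74.8 1.2 | 138 -70.1 1.3 | 144 -65.4 1.4 | 150 -60.6 0.8 | 156 -55.7 0.8 | 162 -58.4 59.4 | 168 -55.8 66.5 | 174 -53.6 74.9 | 180 -51.4 81.2 | 186 -49.2 87.0 | 192 -47.2 92.9 | 198 -45.2 97.9 | 204 -43.4 102.3 | 210 -41.6 106.8 | 216 -40.0 111.1 | 222 -38.5 115.4 | 228 -35.7 115.6 | 234 -12.5 63.6 | 240 -7.4 61.2 | 246 -1.9 58.3 | 252 -0.1 63.6 | 258 -45.1 166.1 | 264 -43.9 167.5 | 270 -42.5 168.4 | 276 -40.9 168.8 | 282 8.5 87.0 | 288 10.1 91.0 | 294 11.4 94.9 | 300 13.4 97.7 | 306 80.6 4.9 | 312 -36.3 178.4 | 318 -39.1 184.5 | 324 -39.0 186.5 |
```

>>> servo_tool(motion=[{"offset": [0.002,-0.001,0],"roll": 0,"claw": -1},{"offset": [-0.001,-0.006,0],"roll": 0,"claw": -1},{"offset": [0,-0.007,0],"roll": 0,"claw": -1},{"offset": [0.0006,-0.007,0],"roll": 0,"claw": -1},{"offset": [0.0016,-0.007,0],"roll": 0,"claw": -1},{"offset": [0,0,0],"roll": 0,"claw": -1}])

```text
clock: 19.18
tool_pos: [0.5169, 0.1676, 0.0809]
orientation: [179.4, 89.9, 4.8]
force: [-0.6, -4.2, 3.9]
opening: 0.0597
```

Run:
```python
from h import *
sh();jarprof('w18')
```

```text
s 15.9 h 59.9 [0.5169 0.1676 0.0809] axes y [ 0.094 -0.996  0.   ] z [-0.996 -0.094 -0.001] tilt 0.07 t 19.175 open 0.0597 F [-0.6 -4.2  3.9]
120 -55.3 1.1 | 126 -50.8 1.0 | 132 -46.2 1.1 | 138 -41.7 1.1 | 144 -42.9 83.9 | 150 -39.9 86.2 | 156 -37.4 89.8 | 162 -34.6 92.1 | 168 -31.9 94.4 | 174 -29.4 96.8 | 180 -26.8 98.9 | 186 -24.3 101.2 | 192 -21.9 103.4 | 198 -19.5 105.8 | 204 -17.2 107.9 | 210 -14.8 109.4 | 216 -12.5 111.5 | 222 -10.3 113.3 | 228 -8.2 115.5 | 234 -6.0 117.0 | 240 -4.2 119.3 | 246 -2.1 120.9 | 252 0.5 121.8 | 258 -16.6 162.7 | 264 -15.3 164.0 | 270 -14.3 165.6 | 276 -12.3 165.4 | 282 82.9 5.0 | 288 88.9 5.1 | 294 94.8 4.7 | 300 101.1 5.1 | 306 107.3 4.9 | 312 -7.8 175.2 | 318 -10.4 181.2 | 324 -10.5 183.3 |
```

View pics/w18.png

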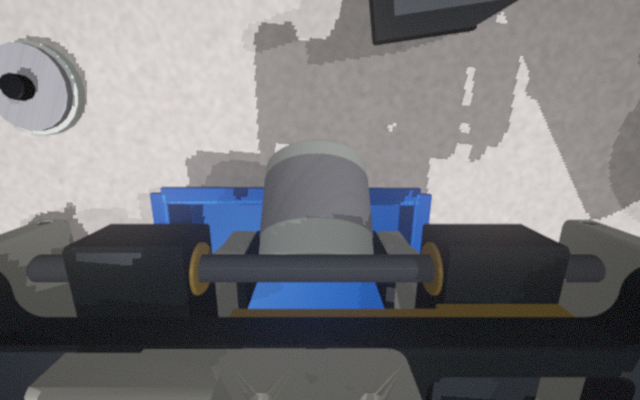

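>>> servo_tool(motion=[{"offset": [0.0024,-0.006,0],"roll": 0,"claw": -1},{"offset": [0.0033,-0.0063,0],"roll": 0,"claw": -1},{"offset": [0.004,-0.0058,0],"roll": 0,"claw": -1},{"offset": [0.0047,-0.0052,0],"roll": 0,"claw": -1},{"offset": [0.0035,-0.003,0],"roll": 0,"claw": -1},{"offset": [0.004,-0.003,0],"roll": 0,"claw": -1},{"offset": [0.004,-0.0024,0],"roll": 0,"claw": -1},{"offset": [0.0043,-0.002,0],"roll": 0,"claw": -1},{"offset": [0.0043,-0.0017,0],"roll": 0,"claw": -1},{"offset": [0,0,0],"roll": 0,"claw": -1}])

```text
clock: 20.48
tool_pos: [0.5145, 0.2051, 0.0462]
orientation: [-134.9, 89.7, 50.5]
force: [-3.0, 5.3, 2.8]
opening: 0.0593
```

Run:
```python
from h import *
sh();jarprof('w19')
s=snap('scene');cv2.imwrite('pics/s5.png',cv2.resize(s['frame'][150:310,300:480],None,fx=4,fy=3.7,interpolation=cv2.INTER_CUBIC))
```

```text
s 53.4 h 25.2 [0.5145 0.2051 0.0462] axes y [ 0.093 -0.996 -0.004] z [-0.996 -0.093 -0.003] tilt 0.28 t 20.475 open 0.0593 F [-3.   5.3  2.8]
120 -17.4 1.2 | 126 -13.5 1.0 | 132 -9.6 1.2 | 138 -7.9 40.9 | 144 -5.6 52.7 | 150 -3.6 63.5 | 156 -1.8 72.4 | 162 -0.2 80.8 | 168 1.2 87.6 | 174 2.5 94.6 | 180 3.7 100.0 | 186 5.7 101.0 | 192 7.9 100.7 | 198 10.4 100.1 | 204 12.8 99.4 | 210 15.0 99.4 | 216 17.5 99.5 | 222 20.0 98.7 | 228 22.8 98.1 | 234 25.4 97.3 | 240 28.0 97.3 | 246 30.9 96.6 | 252 33.4 96.8 | 258 20.6 128.3 | 264 21.8 129.6 | 270 23.0 130.8 | 276 24.8 130.7 | 282 49.2 92.6 | 288 52.4 91.8 | 294 55.6 91.4 | 300 58.9 90.6 | 306 62.5 90.0 | 312 29.6 140.3 | 318 26.7 146.6 | 324 26.7 148.6 |
```

View pics/s5.png

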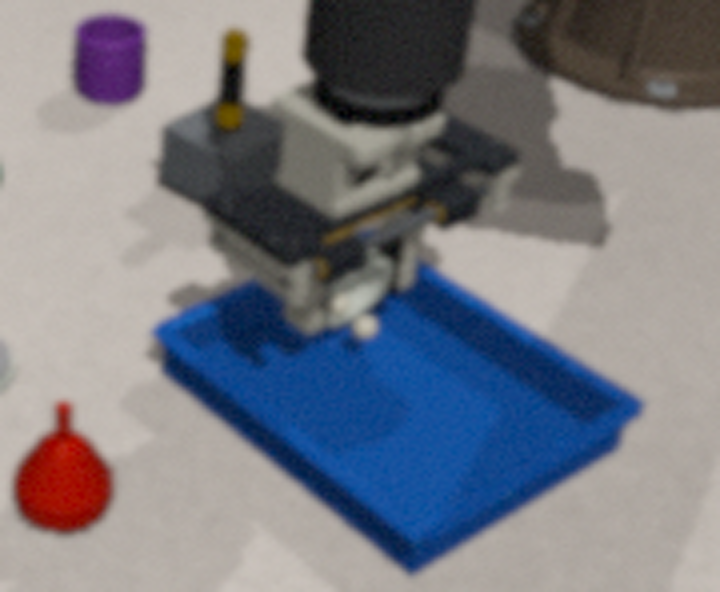

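View pics/w19.png

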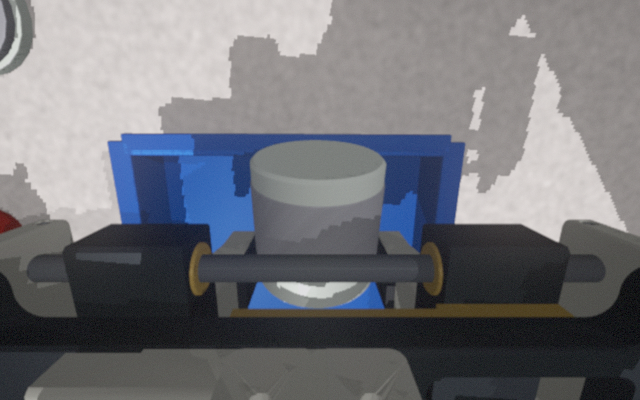

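>>> servo_tool(motion=[{"offset": [0.004,-0.001,0],"roll": 0,"claw": -1},{"offset": [0,0,0],"roll": 0,"claw": -1},{"offset": [0,0,0],"roll": 0,"claw": -1},{"offset": [0,0,0],"roll": 0,"claw": -1}])

```text
clock: 21.08
tool_pos: [0.5146, 0.2064, 0.0424]
orientation: [-133.9, 89.7, 51.4]
force: [-3.6, 5.9, 3.2]
opening: 0.0597
```

Run:
```python
from h import *
sh()
s=snap('scene');cv2.imwrite('pics/s6.png',cv2.resize(s['frame'][150:310,300:480],None,fx=4,fy=3.7,interpolation=cv2.INTER_CUBIC))
```

```text
s 54.6 h 21.4 [0.5146 0.2064 0.0424] axes y [ 0.093 -0.996 -0.004] z [-0.996 -0.093 -0.004] tilt 0.33 t 21.075 open 0.0597 F [-3.6  5.9  3.2]
```

View pics/s6.png

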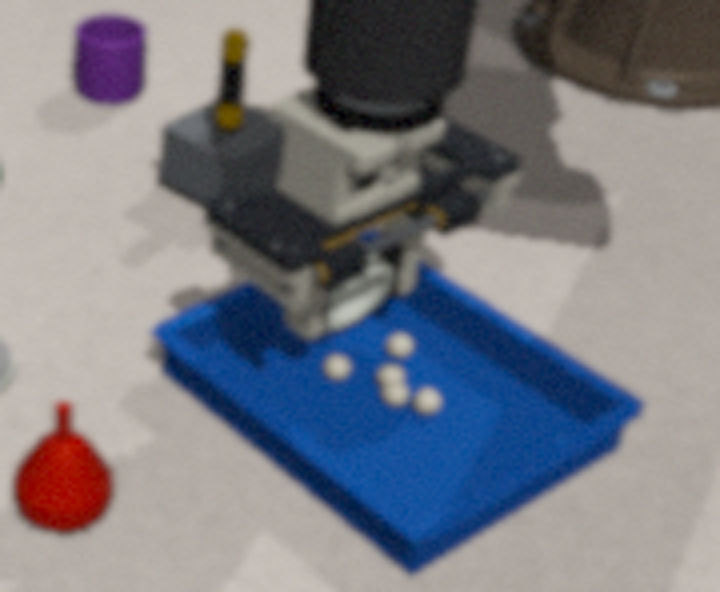

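All five balls lie in the tray, at crop (337,367), (400,345), (390,377), (395,393) and (428,402). Next I right the jar by hooking the lower part of its base on the inner edge of the wall.

>>> servo_tool(motion=[{"offset": [-0.006,-0.002,0],"roll": 0,"claw": -1},{"offset": [0,-0.007,0],"roll": 0,"claw": -1},{"offset": [0,-0.007,0],"roll": 0,"claw": -1},{"offset": [0.005,0,0],"roll": 0,"claw": -1},{"offset": [0.005,0,0],"roll": 0,"claw": -1},{"offset": [0,0,0],"roll": 0,"claw": -1}])

```text
clock: 21.88
tool_pos: [0.5112, 0.219, 0.0363]
orientation: [33.8, 89.9, -140.9]
force: [0.3, -0.7, -4.0]
opening: 0.0597
```

Run:
```python
from h import *
sh();jarprof('w20')
```

```text
s 67.5 h 15.3 [0.5112 0.219  0.0363] axes y [ 0.092 -0.996  0.001] z [-0.996 -0.092  0.001] tilt 0.1 t 21.875 open 0.0597 F [ 0.3 -0.7 -4. ]
120 -3.2 40.8 | 126 -0.3 41.2 | 132 3.8 4.9 | 138 7.5 4.7 | 144 8.3 45.9 | 150 10.5 54.7 | 156 12.4 62.9 | 162 14.2 70.1 | 168 15.8 76.3 | 174 17.1 82.3 | 180 18.6 87.3 | 186 19.8 92.3 | 192 21.6 93.6 | 198 24.1 92.6 | 204 26.4 92.1 | 210 28.9 91.5 | 216 31.2 91.7 | 222 33.6 91.2 | 228 36.3 90.4 | 234 38.8 89.9 | 240 41.7 89.1 | 246 44.4 88.4 | 252 47.4 87.6 | 258 35.1 118.5 | 264 36.1 120.2 | 270 37.6 120.9 | 276 39.3 121.0 | 282 62.7 83.9 | 288 66.3 82.7 | 294 69.8 81.7 | 300 73.3 80.8 | 306 76.9 79.9 | 312 44.0 130.6 | 318 41.3 136.7 | 324 41.4 138.6 |
```

View pics/w20.png

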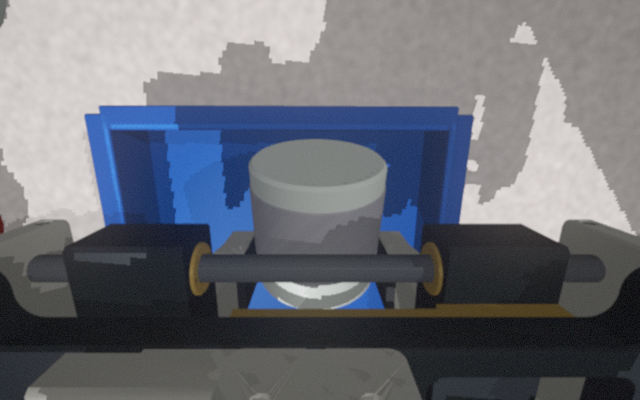

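>>> servo_tool(motion=[{"offset": [0,0.005,0],"roll": 0,"claw": -1},{"offset": [-0.006,0.002,0],"roll": 0,"claw": -1},{"offset": [-0.007,0.002,0],"roll": 0,"claw": -1},{"offset": [-0.007,0.0035,0],"roll": 0,"claw": -1},{"offset": [-0.0065,0.004,0],"roll": 0,"claw": -1},{"offset": [-0.006,0.005,0],"roll": 0,"claw": -1},{"offset": [-0.005,0.006,0],"roll": 0,"claw": -1},{"offset": [0,0,0],"roll": 0,"claw": -1}])

```text
clock: 22.92
tool_pos: [0.5144, 0.1917, 0.0751]
orientation: [-150.7, 90.0, 34.6]
force: [-0.1, 0.6, -4.8]
opening: 0.0594
```

Run:
```python
from h import *
sh();jarprof('w21')
```

```text
s 40.0 h 54.1 [0.5144 0.1917 0.0751] axes y [ 0.092 -0.996 -0.   ] z [-0.996 -0.092 -0.   ] tilt 0.03 t 22.925 open 0.0594 F [-0.1  0.6 -4.8]
120 -31.1 1.2 | 126 -26.7 1.2 | 132 -22.2 1.1 | 138 -17.7 1.3 | 144 -13.2 1.2 | 150 -15.0 71.4 | 156 -15.9 108.0 | 162 -14.7 119.1 | 168 -12.4 119.4 | 174 -10.1 119.6 | 180 -7.7 119.4 | 186 -5.3 119.4 | 192 -2.9 120.0 | 198 -0.6 119.9 | 204 2.1 119.7 | 210 4.4 120.2 | 216 7.0 120.0 | 222 9.5 120.1 | 228 12.0 120.3 | 234 14.7 120.4 | 240 17.4 120.1 | 246 19.9 120.3 | 252 22.6 120.7 | 258 7.7 156.8 | 264 8.4 159.0 | 270 10.0 159.4 | 276 11.8 159.7 | 282 36.6 120.3 | 288 39.4 120.2 | 294 42.4 120.3 | 300 121.6 4.6 | 306 119.3 16.9 | 312 16.4 169.4 | 318 13.5 175.8 | 324 13.6 177.5 |
```

View pics/w21.png

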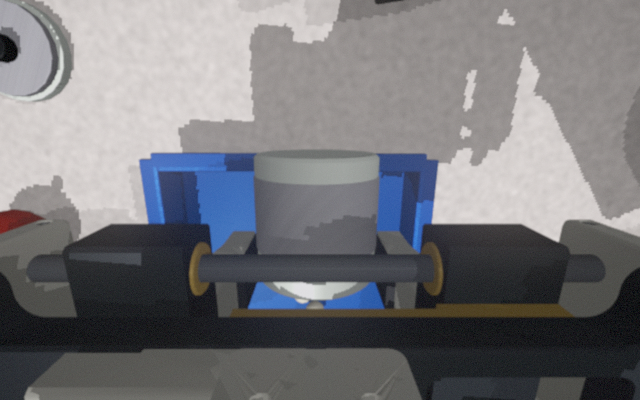

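>>> servo_tool(motion=[{"offset": [0,-0.012,0],"roll": 0,"claw": -1},{"offset": [0,-0.013,0],"roll": 0,"claw": -1},{"offset": [0.01,0,0],"roll": 0,"claw": -1},{"offset": [0.01,0,0],"roll": 0,"claw": -1},{"offset": [0.01,0,0],"roll": 0,"claw": -1},{"offset": [0,0.004,0],"roll": 0,"claw": -1},{"offset": [0,0.005,0],"roll": 0,"claw": -1},{"offset": [-0.004,0.004,0],"roll": 0,"claw": -1},{"offset": [0,0,0],"roll": 0,"claw": -1}])

```text
clock: 24.1
tool_pos: [0.5136, 0.2054, 0.0497]
orientation: [-124.4, 89.8, 60.9]
force: [-3.8, 6.6, -2.7]
opening: 0.0597
```

Run:
```python
from h import *
sh();jarprof('w22')
```

```text
s 53.7 h 28.7 [0.5136 0.2054 0.0497] axes y [ 0.092 -0.996 -0.003] z [-0.996 -0.092 -0.002] tilt 0.21 t 24.1 open 0.0597 F [-3.8  6.6 -2.7]
120 -17.1 1.1 | 126 -13.2 1.0 | 132 -9.2 0.8 | 138 -7.4 40.9 | 144 -4.1 40.6 | 150 -0.8 41.1 | 156 -2.9 88.4 | 162 -0.4 88.4 | 168 2.0 88.8 | 174 4.3 89.4 | 180 6.6 90.3 | 186 9.1 90.2 | 192 11.6 90.3 | 198 13.9 90.9 | 204 16.5 91.5 | 210 19.0 91.4 | 216 21.4 91.8 | 222 24.0 92.1 | 228 26.4 92.5 | 234 29.0 92.8 | 240 31.7 92.9 | 246 34.3 92.9 | 252 37.0 93.5 | 258 21.2 131.2 | 264 22.0 133.5 | 270 23.5 134.1 | 276 25.3 134.3 | 282 50.3 94.9 | 288 52.7 95.3 | 294 55.6 95.5 | 300 118.6 5.0 | 306 118.2 13.3 | 312 29.9 144.0 | 318 27.2 150.0 | 324 27.2 152.0 |
```

>>> servo_tool(motion=[{"offset": [-0.0035,0.003,0],"roll": 0,"claw": -1},{"offset": [-0.0035,0.003,0],"roll": 0,"claw": -1},{"offset": [-0.003,0.003,0],"roll": 0,"claw": -1},{"offset": [-0.003,0.004,0],"roll": 0,"claw": -1},{"offset": [-0.003,0.004,0],"roll": 0,"claw": -1},{"offset": [-0.003,0.004,0],"roll": 0,"claw": -1},{"offset": [0,0,0],"roll": 0,"claw": -1}])

```text
clock: 25.02
tool_pos: [0.516, 0.185, 0.0696]
orientation: [-132.1, 89.7, 53.2]
force: [-6.8, 8.1, 4.1]
opening: 0.0597
```

Run:
```python
from h import *
sh();jarprof('w23')
```

```text
s 33.2 h 48.6 [0.516  0.185  0.0696] axes y [ 0.092 -0.996 -0.004] z [-0.996 -0.092 -0.003] tilt 0.29 t 25.025 open 0.0597 F [-6.8  8.1  4.1]
120 -37.7 1.2 | 126 -33.3 1.3 | 132 -29.0 0.8 | 138 -24.6 0.7 | 144 -20.1 1.2 | 150 -23.4 81.9 | 156 -20.5 83.2 | 162 -17.9 85.5 | 168 -15.4 87.8 | 174 -12.8 89.7 | 180 -10.3 91.5 | 186 -7.7 93.0 | 192 -5.4 94.9 | 198 -2.8 96.8 | 204 -0.5 98.1 | 210 1.9 99.7 | 216 4.1 101.8 | 222 6.5 103.2 | 228 8.9 104.2 | 234 11.2 105.7 | 240 13.3 107.5 | 246 15.7 108.5 | 252 17.7 110.4 | 258 0.4 151.6 | 264 1.4 153.4 | 270 2.8 154.0 | 276 4.6 154.2 | 282 55.3 70.9 | 288 91.4 18.7 | 294 95.7 20.1 | 300 111.1 4.9 | 306 116.8 5.3 | 312 9.1 164.0 | 318 6.5 169.8 | 324 6.4 172.0 |
```

>>> servo_tool(motion=[{"offset": [-0.0025,0.0043,0],"roll": 0,"claw": -1},{"offset": [-0.002,0.0043,0],"roll": 0,"claw": -1},{"offset": [-0.002,0.0045,0],"roll": 0,"claw": -1},{"offset": [-0.0015,0.005,0],"roll": 0,"claw": -1},{"offset": [-0.001,0.005,0],"roll": 0,"claw": -1},{"offset": [0,0.005,0],"roll": 0,"claw": -1},{"offset": [0.0005,0.005,0],"roll": 0,"claw": -1},{"offset": [0.001,0.005,0],"roll": 0,"claw": -1},{"offset": [0,0,0],"roll": 0,"claw": -1}])

```text
clock: 26.2
tool_pos: [0.5195, 0.1456, 0.0774]
orientation: [-149.9, 89.8, 35.4]
force: [-4.5, 2.4, 8.1]
opening: 0.0595
```

Run:
```python
from h import *
sh();jarprof('w24')
```

```text
s -6.3 h 56.4 [0.5195 0.1456 0.0774] axes y [ 0.093 -0.996 -0.002] z [-0.996 -0.093 -0.003] tilt 0.2 t 26.2 open 0.0595 F [-4.5  2.4  8.1]
120 -77.3 1.2 | 126 -72.8 1.1 | 132 -68.3 0.8 | 138 -63.8 0.8 | 144 -59.2 1.0 | 150 -54.6 1.2 | 156 -50.0 1.0 | 162 -45.1 0.9 | 168 -40.4 0.8 | 174 -35.4 0.9 | 180 -42.7 63.2 | 186 -40.8 71.3 | 192 -39.0 78.4 | 198 -37.3 85.0 | 204 -35.7 91.0 | 210 -34.1 96.6 | 216 -32.6 100.9 | 222 -31.4 106.0 | 228 -30.2 111.0 | 234 -27.6 112.1 | 240 -24.4 111.6 | 246 6.3 47.9 | 252 9.8 50.0 | 258 -38.9 159.3 | 264 -37.7 160.7 | 270 -36.5 161.9 | 276 -34.6 161.7 | 282 16.9 77.0 | 288 18.0 81.7 | 294 19.0 86.4 | 300 20.4 90.3 | 306 21.2 94.6 | 312 -30.1 171.6 | 318 -33.0 178.0 | 324 -32.9 179.9 |
```

View pics/w24.png

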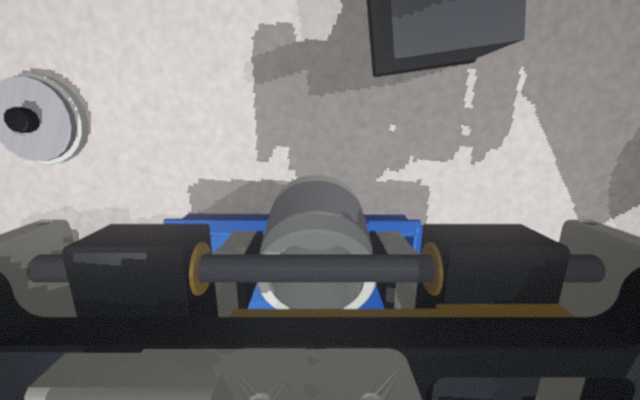

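>>> servo_tool(motion=[{"offset": [0.001,0.005,0],"roll": 0,"claw": -1},{"offset": [0.002,0.005,0],"roll": 0,"claw": -1},{"offset": [0.002,0.004,0],"roll": 0,"claw": -1},{"offset": [0,0,0],"roll": 0,"claw": -1}])

```text
clock: 26.75
tool_pos: [0.5207, 0.1309, 0.0726]
orientation: [-168.4, 89.9, 17.0]
force: [-5.2, -1.6, 11.8]
opening: 0.0598
```

Run:
```python
from h import *
sh();jarprof('w25')
s=snap('top');cv2.imwrite('pics/t3.png',cv2.resize(s['frame'][140:270,210:480],None,fx=2.9,fy=2.9,interpolation=cv2.INTER_CUBIC))
```

```text
s -21.1 h 51.6 [0.5207 0.1309 0.0726] axes y [ 0.093 -0.996 -0.001] z [-0.996 -0.093 -0.003] tilt 0.15 t 26.75 open 0.0598 F [-5.2 -1.6 11.8]
120 -92.2 0.7 | 126 -87.8 1.0 | 132 -83.4 1.2 | 138 -78.9 1.3 | 144 -74.4 1.3 | 150 -69.9 1.4 | 156 -65.3 1.0 | 162 -60.6 1.0 | 168 -55.8 0.7 | 174 -51.3 1.6 | 180 -46.5 0.6 | 186 -41.5 1.2 | 192 -46.5 42.3 | 198 -47.7 63.0 | 204 -48.2 78.4 | 210 -47.9 88.5 | 216 -48.3 99.4 | 222 -46.0 101.2 | 228 -43.0 101.5 | 234 -19.8 49.6 | 240 -15.6 49.5 | 246 -11.3 49.5 | 252 -6.8 49.4 | 258 -53.5 154.6 | 264 -52.4 155.9 | 270 -51.1 157.1 | 276 -49.3 157.1 | 282 6.5 64.5 | 288 6.4 71.7 | 294 6.3 78.4 | 300 6.2 84.6 | 306 5.8 90.6 | 312 -44.6 166.9 | 318 -47.5 173.1 | 324 -47.4 175.0 |
```

View pics/t3.png

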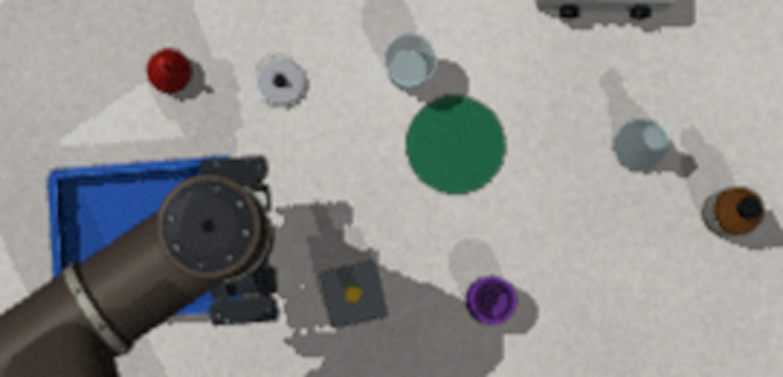

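>>> servo_tool(motion=[{"offset": [-0.02,0,0],"roll": 0,"claw": -1},{"offset": [-0.025,0,0],"roll": 0,"claw": -1},{"offset": [0,0.024,-0.009],"roll": 0,"claw": -1},{"offset": [0,0.04,-0.015],"roll": 0,"claw": -1},{"offset": [0,0.04,-0.015],"roll": 0,"claw": -1},{"offset": [0,0.04,-0.015],"roll": 0,"claw": -1},{"offset": [0,0.04,-0.015],"roll": 0,"claw": -1},{"offset": [0,0.04,-0.015],"roll": 0,"claw": -1},{"offset": [0,0.03,-0.012],"roll": 0,"claw": -1},{"offset": [0,0.02,-0.009],"roll": 0,"claw": -1},{"offset": [0,0,0],"roll": 0,"claw": -1}])

```text
clock: 28.22
tool_pos: [0.6501, -0.1333, 0.115]
orientation: [49.1, 90.0, -125.7]
force: [0.1, 0.3, -4.6]
opening: 0.0597
```

Run:
```python
from h import *
sh()
s=snap('wrist');cv2.imwrite('pics/w26.png',s['frame'])
s=snap('scene');cv2.imwrite('pics/s7.png',cv2.resize(s['frame'][130:310,200:480],None,fx=2.8,fy=2.8,interpolation=cv2.INTER_CUBIC))
```

```text
s -295.8 h 94.0 [ 0.6501 -0.1333  0.115 ] axes y [ 0.091 -0.996  0.   ] z [-0.996 -0.091  0.   ] tilt 0.01 t 28.225 open 0.0597 F [ 0.1  0.3 -4.6]
```

View pics/s7.png

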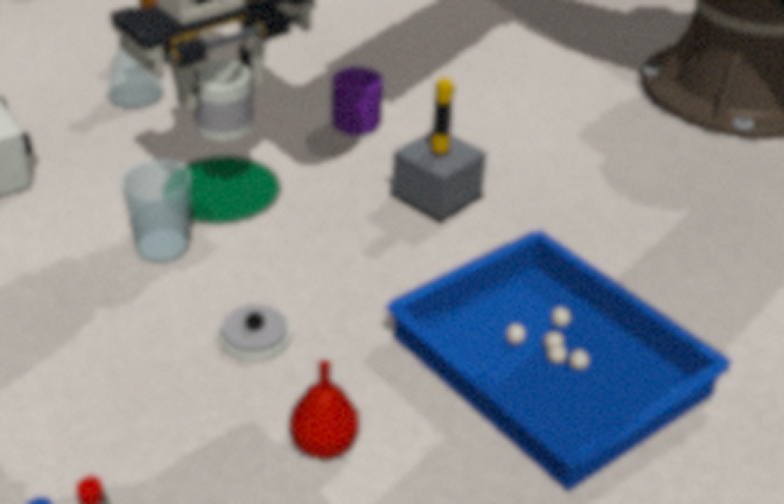

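View pics/w26.png

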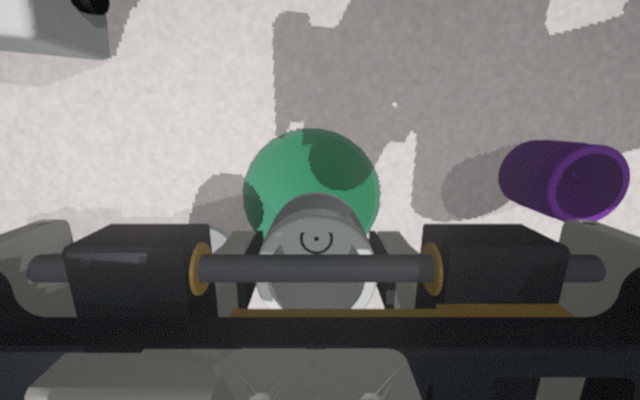

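Run:
```python
from h import *
from scipy.optimize import least_squares
s=snap('wrist');f=s['frame'];hsv=cv2.cvtColor(f,cv2.COLOR_BGR2HSV)
m=((hsv[...,0]>60)&(hsv[...,0]<95)&(hsv[...,1]>90)).astype(np.uint8)
n,l,st,c=cv2.connectedComponentsWithStats(m);i=l[150,290];m=(l==i)
pts=[]
for v in range(132,192,4):
    u=np.where(m[v])[0]; 
    if len(u): pts+= [(u[0],v),(u[-1],v)]
w=np.array([onplane(s,u,v,.003)[:2] for u,v in pts])
r=least_squares(lambda p:np.hypot(*(w-p[:2]).T)-p[2],[.655,-.128,.065],loss='soft_l1',f_scale=.002);print(r.x,np.abs(r.fun).max())
jarprof('w27')
```

```text
[ 0.65350222 -0.13334743  0.0598352 ] 0.003060635058082996
120 -365.2 1.1 | 126 -360.0 4.0 | 132 -354.9 4.0 | 138 -349.7 4.3 | 144 -344.4 4.9 | 150 -339.1 4.6 | 156 -333.7 4.1 | 162 -328.2 4.0 | 168 -322.7 4.4 | 174 -317.2 4.2 | 180 -311.6 4.0 | 186 -305.9 4.2 | 192 -319.5 86.2 | 198 -320.6 106.2 | 204 -320.9 120.5 | 210 -320.5 130.5 | 216 -320.8 141.4 | 222 -318.9 144.3 | 228 -315.8 143.9 | 234 -292.6 91.6 | 240 -288.4 92.0 | 246 -284.2 92.0 | 252 -279.5 91.4 | 258 -326.4 197.1 | 264 -325.1 198.7 | 270 -323.8 199.4 | 276 -322.1 199.8 | 282 -266.2 107.1 | 288 -266.5 114.4 | 294 -266.5 121.0 | 300 -266.8 127.1 | 306 -266.8 133.2 | 312 -317.3 209.2 | 318 -320.1 215.5 | 324 -320.0 217.4 |
```

>>> servo_tool(motion=[{"offset": [0.03,0,0],"roll": 0,"claw": -1},{"offset": [0.025,0,0],"roll": 0,"claw": -1},{"offset": [0.012,0,0],"roll": 0,"claw": -1},{"offset": [0.006,0,0],"roll": 0,"claw": -1},{"offset": [0.004,0,0],"roll": 0,"claw": -1},{"offset": [0,0,0],"roll": 0,"claw": -1}])

```text
clock: 29.18
tool_pos: [0.6501, -0.1317, 0.0386]
orientation: [172.6, 90.0, -2.0]
force: [1.0, 0.5, -5.0]
opening: 0.0599
```

>>> servo_tool(motion=[{"offset": [0.0015,0,0],"roll": 0,"claw": -1},{"offset": [0.0015,0,0],"roll": 0,"claw": -1},{"offset": [0,0,0],"roll": 0,"claw": -1}])

```text
clock: 29.55
tool_pos: [0.6503, -0.1317, 0.0368]
orientation: [169.3, 89.9, -5.4]
force: [-2.7, 2.6, 4.4]
opening: 0.0598
```

>>> servo_tool(motion=[{"offset": [0.0005,0,0],"roll": 0,"claw": -1},{"offset": [0,0,0],"roll": 0,"claw": 1},{"offset": [0,0,0],"roll": 0,"claw": 1},{"offset": [0,0,0],"roll": 0,"claw": 1},{"offset": [0,0,0],"roll": 0,"claw": 1},{"offset": [-0.03,0,0],"roll": 0,"claw": 1},{"offset": [-0.05,0,0],"roll": 0,"claw": 1},{"offset": [-0.05,0,0],"roll": 0,"claw": 1},{"offset": [-0.03,0,0],"roll": 0,"claw": 1},{"offset": [0,0,0],"roll": 0,"claw": 1}])

```text
clock: 30.8
tool_pos: [0.6514, -0.1319, 0.198]
orientation: [173.5, 89.7, -1.2]
force: [-0.9, -0.2, -1.2]
opening: 0.0876
```

Run:
```python
from h import *
sh()
s=snap('wrist');cv2.imwrite('pics/w28.png',s['frame'])
s=snap('scene');cv2.imwrite('pics/s8.png',cv2.resize(s['frame'][130:310,200:480],None,fx=2.8,fy=2.8,interpolation=cv2.INTER_CUBIC))
```

```text
s -294.6 h 177.0 [ 0.6514 -0.1319  0.198 ] axes y [ 0.093 -0.996  0.001] z [-0.996 -0.093 -0.006] tilt 0.33 t 30.8 open 0.0876 F [-0.9 -0.2 -1.2]
```

View pics/s8.png

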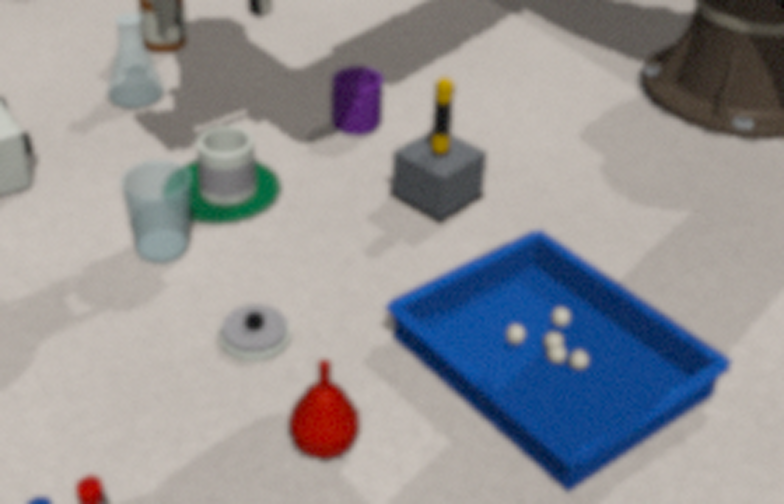

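View pics/w28.png

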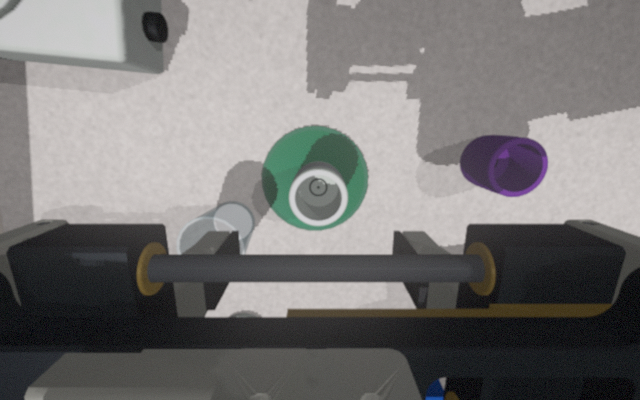

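Run:
```python
from h import *
s=snap('wrist');P=cloud(s);f=s['frame']
g=cv2.cvtColor(f,cv2.COLOR_BGR2GRAY)
c=g[165:215,290:348];m=np.zeros_like(g);
q=P[150:230,280:355].reshape(-1,3);q=q[(q[:,2]>.061)&(q[:,2]<.069)];cc,r=cv2.minEnclosingCircle(q[:,:2].astype(np.float32)*1000);print('rim wrist',cc,r,np.median(q[:,2]))
# ring: dark pixels near
sub=g[172:203,303:333];print(sub.min(),np.median(sub))
m=(sub<np.median(sub)-35).astype(np.uint8);n,l,st,c=cv2.connectedComponentsWithStats(m);print(st,c+[303,172])
ys,xs=np.where(m);(u,v),rr=cv2.minEnclosingCircle(np.stack([xs+303,ys+172],1).astype(np.float32));print(u,v,rr,onplane(s,u,v,.011))
t=snap('top');P=cloud(t);u,v=map(int,np.round(proj(t,[.65,-.128,.06])));q=P[v-15:v+15,u-15:u+15].reshape(-1,3);q=q[(q[:,2]>.05)&(q[:,2]<.08)];print('rim top',len(q),cv2.minEnclosingCircle(q[:,:2].astype(np.float32)*1000))
cv2.imwrite('pics/ring.png',cv2.resize(f[150:230,270:370],None,fx=7,fy=7,interpolation=cv2.INTER_CUBIC))
# jar tilt : rim plane fit
```

```text
rim wrist (649.3400268554688, -127.69486236572266) 30.139705657958984 0.06576456292399571
74 123.0
[[  0   0  30  31 880]
 [  4   7  18  17  48]
 [ 12  15   2   1   2]] [[317.69886364 186.93068182]
 [313.9375     188.27083333]
 [315.5        187.        ]]
315.34375 187.0 8.884393692016602 [ 0.64871487 -0.12714685  0.011     ]
rim top 33 ((644.6029663085938, -123.872314453125), 29.51276969909668)
```

View pics/ring.png

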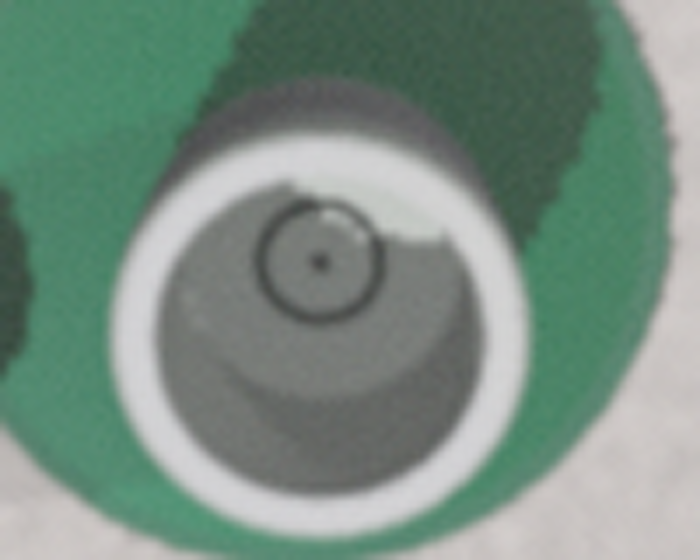

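>>> servo_tool(motion=[{"offset": [-0.01,-0.025,0.02],"roll": 0,"claw": 1},{"offset": [0,-0.037,0.03],"roll": 0,"claw": 1},{"offset": [0,-0.037,0.03],"roll": 0,"claw": 1},{"offset": [0,-0.037,0.03],"roll": 0,"claw": 1},{"offset": [0,-0.037,0.03],"roll": 0,"claw": 1},{"offset": [0,-0.037,0.032],"roll": 0,"claw": 1},{"offset": [0,0,0],"roll": 0,"claw": 1}])

```text
clock: 31.88
tool_pos: [0.457, 0.0627, 0.2042]
orientation: [-6.2, 89.9, 179.3]
force: [0.3, -0.8, -0.2]
opening: 0.0876
```

Run:
```python
from h import *
sh()
s=snap('wrist');cv2.imwrite('pics/w29.png',s['frame']);P=cloud(s);f=s['frame'];hsv=cv2.cvtColor(f,cv2.COLOR_BGR2HSV)
m=(hsv[...,0]>15)&(hsv[...,0]<35)&(hsv[...,1]>120)
q=P[m&(P[...,2]>.138)&(P[...,2]<.15)&(np.hypot(P[...,0]-.46,P[...,1]+.002)<.03)];print(len(q),q.mean(0),cv2.minEnclosingCircle(q[:,:2].astype(np.float32)*1000))
q=P[(P[...,2]>.055)&(P[...,2]<.062)&(np.hypot(P[...,0]-.46,P[...,1]+.002)<.06)];print('holder',len(q),cv2.minAreaRect(q[:,:2].astype(np.float32)*1000))
```

```text
s -83.3 h 183.2 [0.457  0.0627 0.2042] axes y [ 0.096 -0.995 -0.   ] z [-0.995 -0.096  0.001] tilt 0.05 t 31.875 open 0.0876 F [ 0.3 -0.8 -0.2]
513 [ 0.45965939 -0.00377566  0.14334383] ((459.65386962890625, -3.5019657611846924), 9.356525421142578)
holder 4511 ((459.6856689453125, -3.708751678466797), (70.22482299804688, 70.15991973876953), 13.205038070678711)
```

View pics/w29.png

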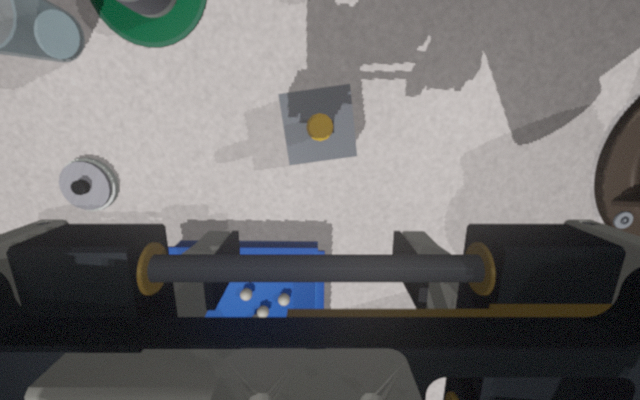

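>>> servo_tool(motion=[{"offset": [0,0.033,0.0018],"roll": 0,"claw": 1},{"offset": [0,0.0327,0.0018],"roll": 0,"claw": 1},{"offset": [0,0,0],"roll": 0,"claw": 1}])

```text
clock: 32.3
tool_pos: [0.4617, -0.0066, 0.2039]
orientation: [23.7, 89.9, -151.1]
force: [-0.4, -0.6, 0.2]
opening: 0.0875
```

Run:
```python
from h import *
sh()
```

```text
s -152.7 h 182.9 [ 0.4617 -0.0066  0.2039] axes y [ 0.089 -0.996  0.001] z [-0.996 -0.089  0.002] tilt 0.11 t 32.3 open 0.0875 F [-0.4 -0.6  0.2]
```

>>> servo_tool(motion=[{"offset": [0,-0.003,0.002],"roll": 0,"claw": 1},{"offset": [0.02,0,0],"roll": 0,"claw": 1},{"offset": [0.02,0,0],"roll": 0,"claw": 1},{"offset": [0,0,0],"roll": 0,"claw": 1}])

```text
clock: 32.8
tool_pos: [0.4584, -0.0014, 0.1634]
orientation: [15.0, 89.8, -159.7]
force: [0.2, -0.2, -0.6]
opening: 0.0877
```

Run:
```python
from h import *
sh()
```

```text
s -147.3 h 142.4 [ 0.4584 -0.0014  0.1634] axes y [ 0.093 -0.996  0.001] z [-0.996 -0.093  0.003] tilt 0.19 t 32.8 open 0.0877 F [ 0.2 -0.2 -0.6]
```

>>> servo_tool(motion=[{"offset": [0.02,0.0015,-0.001],"roll": 0,"claw": 1},{"offset": [0.025,0,0],"roll": 0,"claw": 1},{"offset": [0.02,0,0],"roll": 0,"claw": 1},{"offset": [0.0145,0,0],"roll": 0,"claw": 1},{"offset": [0,0,0],"roll": 0,"claw": 1}])

```text
clock: 33.42
tool_pos: [0.4604, -0.0028, 0.085]
orientation: [23.2, 89.9, -151.5]
force: [-0.5, -0.0, 0.2]
opening: 0.0876
```

Run:
```python
from h import *
sh()
s=snap('wrist');cv2.imwrite('pics/w30.png',s['frame'])
```

```text
s -148.8 h 64.0 [ 0.4604 -0.0028  0.085 ] axes y [ 0.093 -0.996  0.001] z [-0.996 -0.093  0.001] tilt 0.08 t 33.425 open 0.0876 F [-0.5 -0.   0.2]
```

View pics/w30.png

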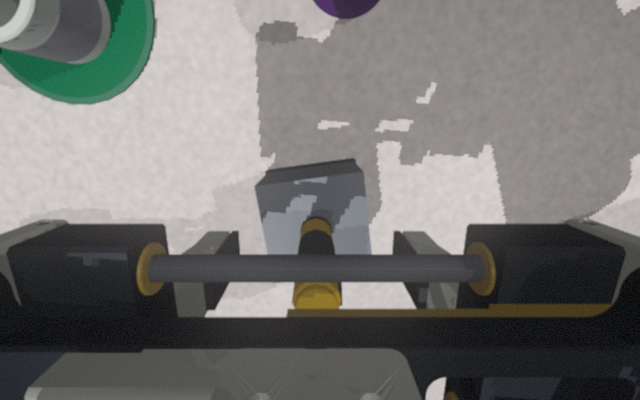

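Pen is centred between the fingers (column 318). Close on it and lift straight up.

>>> servo_tool(motion=[{"offset": [0.001,0,0],"roll": 0,"claw": -1},{"offset": [0,0,0],"roll": 0,"claw": -1},{"offset": [0,0,0],"roll": 0,"claw": -1},{"offset": [0,0,0],"roll": 0,"claw": -1},{"offset": [0,0,0],"roll": 0,"claw": -1},{"offset": [0,0,0],"roll": 0,"claw": -1},{"offset": [0,0,0],"roll": 0,"claw": -1},{"offset": [0,0,0],"roll": 0,"claw": -1}])

```text
clock: 34.48
tool_pos: [0.4604, -0.003, 0.0841]
orientation: [14.0, 90.0, -160.7]
force: [0.7, 0.3, 0.5]
opening: 0.0196
```

Run:
```python
from h import *
sh()
```

```text
s -149.0 h 63.1 [ 0.4604 -0.003   0.0841] axes y [ 0.093 -0.996  0.   ] z [-0.996 -0.093  0.   ] tilt 0.01 t 34.475 open 0.0196 F [0.7 0.3 0.5]
```

>>> servo_tool(motion=[{"offset": [-0.015,0,0],"roll": 0,"claw": -1},{"offset": [-0.02,0,0],"roll": 0,"claw": -1},{"offset": [-0.025,0,0],"roll": 0,"claw": -1},{"offset": [-0.03,0,0],"roll": 0,"claw": -1},{"offset": [-0.02,0,0],"roll": 0,"claw": -1},{"offset": [0,0,0],"roll": 0,"claw": -1}])

```text
clock: 35.22
tool_pos: [0.4612, -0.0027, 0.1954]
orientation: [-163.8, 89.8, 21.5]
force: [0.3, 0.4, -1.7]
opening: 0.0196
```

Run:
```python
from h import *
sh()
s=snap('wrist');cv2.imwrite('pics/w31.png',s['frame'])
s=snap('scene');cv2.imwrite('pics/s9.png',cv2.resize(s['frame'][100:260,280:440],None,fx=4,fy=3.7,interpolation=cv2.INTER_CUBIC))
```

```text
s -148.8 h 174.4 [ 0.4612 -0.0027  0.1954] axes y [ 0.093 -0.996 -0.001] z [-0.996 -0.093 -0.003] tilt 0.17 t 35.225 open 0.0196 F [ 0.3  0.4 -1.7]
```

View pics/s9.png

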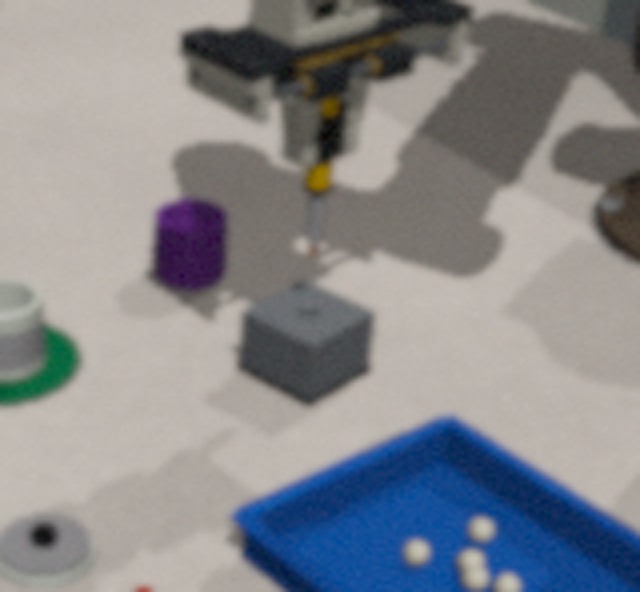

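View pics/w31.png

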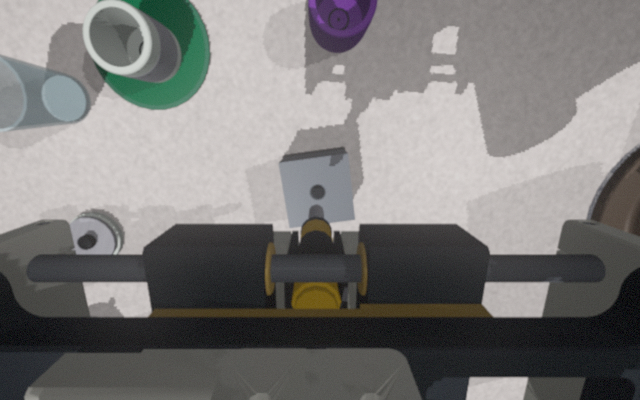

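>>> servo_tool(motion=[{"offset": [0,0.015,-0.0185],"roll": 0,"claw": -1},{"offset": [0,0.026,-0.0325],"roll": 0,"claw": -1},{"offset": [0,0.026,-0.0325],"roll": 0,"claw": -1},{"offset": [0,0.026,-0.0325],"roll": 0,"claw": -1},{"offset": [0,0.026,-0.0325],"roll": 0,"claw": -1},{"offset": [0,0.015,-0.019],"roll": 0,"claw": -1},{"offset": [0,0.007,-0.008],"roll": 0,"claw": -1},{"offset": [0,0,0],"roll": 0,"claw": -1},{"offset": [0,0,0],"roll": 0,"claw": -1}])

```text
clock: 36.45
tool_pos: [0.6475, -0.1266, 0.1939]
orientation: [-18.7, 90.0, 166.6]
force: [0.7, 0.6, -1.6]
opening: 0.0196
```

Run:
```python
from h import *
sh()
s=snap('wrist');cv2.imwrite('pics/w32.png',cv2.resize(s['frame'][130:330,200:440],None,fx=3,fy=3,interpolation=cv2.INTER_CUBIC))
s=snap('scene');cv2.imwrite('pics/s10.png',cv2.resize(s['frame'][100:240,200:340],None,fx=4.2,fy=4.2,interpolation=cv2.INTER_CUBIC))
```

```text
s -289.0 h 172.9 [ 0.6475 -0.1266  0.1939] axes y [ 0.093 -0.996 -0.   ] z [-0.996 -0.093  0.001] tilt 0.04 t 36.45 open 0.0196 F [ 0.7  0.6 -1.6]
```

View pics/s10.png

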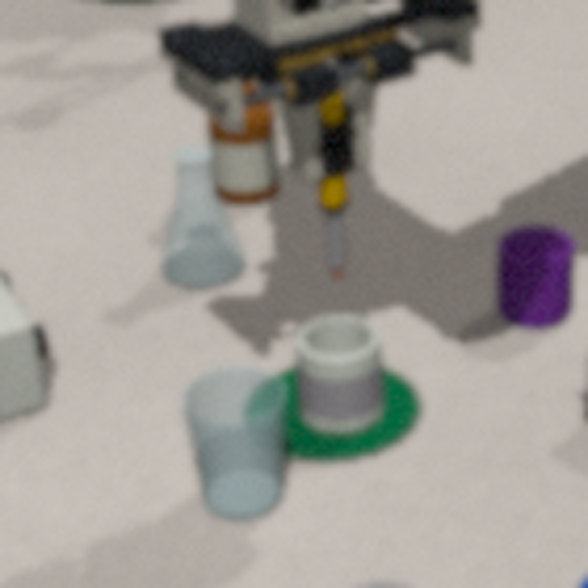

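View pics/w32.png

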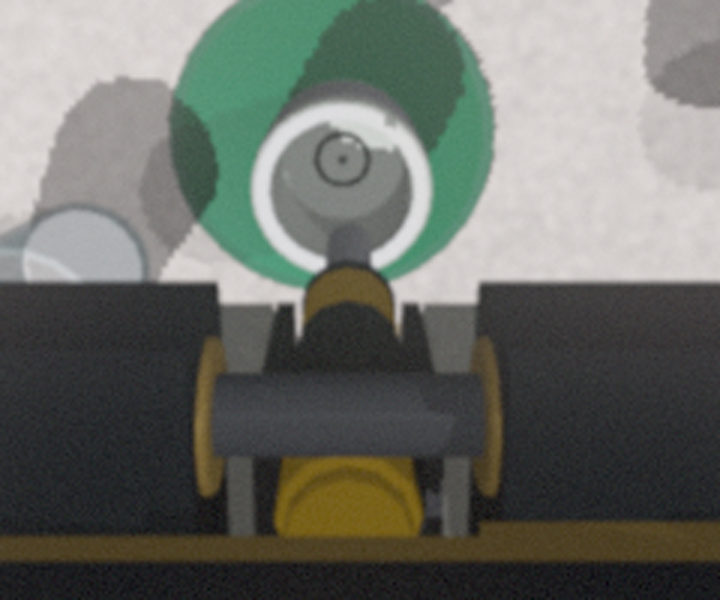

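Run:
```python
from h import *
s=snap('wrist');P=cloud(s);p,r,o=tool()
print('ring',onplane(s,200+342/3,130+158/3,.011))
q=P[130:235,270:360].reshape(-1,3);q=q[(q[:,2]>.060)&(q[:,2]<.070)];cc,rr=cv2.minEnclosingCircle(q[:,:2].astype(np.float32)*1000);print('rim',cc,rr)
print('proj pen tip',proj(s,p+[0,0,.019-.1]),'yellow bottom',proj(s,p+[0,0,.019-.045]),'pen top',proj(s,p+[0,0,.059]))
# pen nose edges per row
g=cv2.cvtColor(s['frame'],cv2.COLOR_BGR2GRAY)
for v in (206,209,212,215): print(v,g[v,304:332].tolist(), (P[v,317]*1000).round(1))
for (u,v) in [(317,225),(317,228),(318,300),(318,295),(318,305)]: print(u,v,(P[v,u]*1000).round(1))
```

```text
ring [ 0.64901425 -0.12704376  0.011     ]
rim (649.21484375, -127.7312240600586) 30.091140747070312
proj pen tip (np.float64(314.7864758543938), np.float64(207.49777333205958)) yellow bottom (np.float64(314.6342422291621), np.float64(230.645290284204)) pen top (np.float64(314.12140108991616), np.float64(308.624113598572))
206 [120, 120, 115, 111, 110, 106, 102, 99, 90, 87, 88, 93, 90, 90, 92, 98, 98, 100, 107, 106, 108, 109, 106, 106, 108, 104, 105, 104] [ 646.7 -132.9  130.7]
209 [121, 120, 119, 120, 115, 100, 87, 86, 84, 87, 90, 93, 91, 92, 90, 97, 93, 98, 102, 103, 108, 103, 106, 106, 104, 107, 139, 179] [ 646.7 -132.8  138.5]
212 [119, 119, 118, 116, 113, 94, 86, 83, 85, 85, 87, 92, 88, 92, 95, 93, 93, 98, 97, 101, 104, 121, 143, 171, 200, 217, 219, 220] [ 646.7 -132.8  146.4]
215 [215, 205, 195, 182, 142, 99, 83, 84, 86, 89, 86, 83, 88, 89, 91, 93, 97, 96, 99, 144, 205, 218, 221, 221, 220, 221, 217, 211] [ 646.8 -133.   154.4]
317 225 [ 647.4 -137.   186.5]
317 228 [ 647.4 -136.8  191.2]
318 300 [ 646.7 -130.6  253.8]
318 295 [ 647.  -133.   254.2]
318 305 [ 646.6 -128.9  254.5]
```

>>> servo_tool(motion=[{"offset": [0,0.0006,-0.0024],"roll": 0,"claw": -1},{"offset": [0.02,0,0],"roll": 0,"claw": -1},{"offset": [0.02,0,0],"roll": 0,"claw": -1},{"offset": [0.01,0,0],"roll": 0,"claw": -1},{"offset": [0,0,0],"roll": 0,"claw": -1},{"offset": [0,0,0],"roll": 0,"claw": -1}])

```text
clock: 37.35
tool_pos: [0.6513, -0.1275, 0.1451]
orientation: [164.9, 89.9, -9.8]
force: [-0.3, 1.2, -1.6]
opening: 0.0193
```

Run:
```python
from h import *
sh();s=snap('wrist');P=cloud(s)
q=P[130:235,270:360].reshape(-1,3);q=q[(q[:,2]>.060)&(q[:,2]<.070)];cc,rr=cv2.minEnclosingCircle(q[:,:2].astype(np.float32)*1000);print('rim',cc,rr)
cv2.imwrite('pics/w33.png',cv2.resize(s['frame'][130:330,200:440],None,fx=3,fy=3,interpolation=cv2.INTER_CUBIC))
```

```text
s -290.2 h 124.1 [ 0.6513 -0.1275  0.1451] axes y [ 0.093 -0.996  0.   ] z [-0.996 -0.093 -0.001] tilt 0.07 t 37.35 open 0.0193 F [-0.3  1.2 -1.6]
rim (649.2158203125, -127.75828552246094) 30.079662322998047
```

View pics/w33.png

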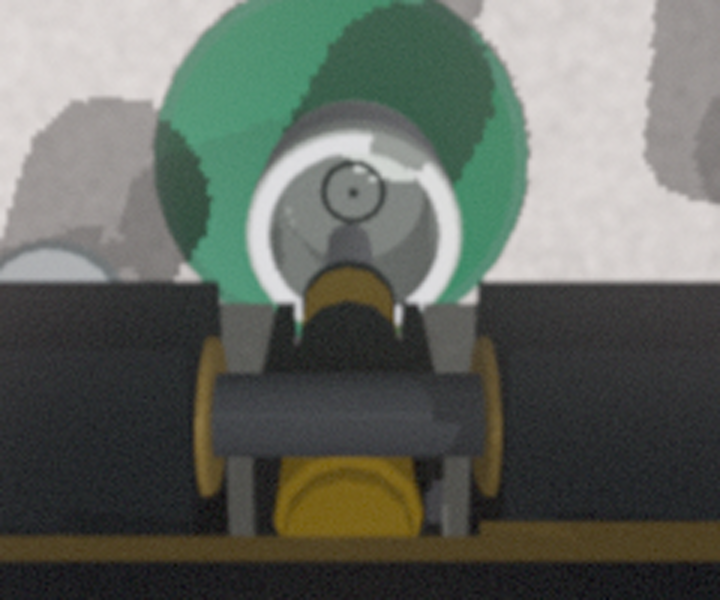

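>>> servo_tool(motion=[{"offset": [0.015,0,0.0012],"roll": 0,"claw": -1},{"offset": [0.015,0,0],"roll": 0,"claw": -1},{"offset": [0.01,0,0],"roll": 0,"claw": -1},{"offset": [0.005,0,0],"roll": 0,"claw": -1},{"offset": [0,0,0],"roll": 0,"claw": -1},{"offset": [0,0,0],"roll": 0,"claw": -1}])

```text
clock: 38.15
tool_pos: [0.6499, -0.1276, 0.0996]
orientation: [166.1, 90.0, -8.6]
force: [-0.5, 0.5, -1.2]
opening: 0.0197
```

Run:
```python
from h import *
sh();s=snap('wrist');P=cloud(s)
cv2.imwrite('pics/w34.png',cv2.resize(s['frame'][130:330,200:440],None,fx=3,fy=3,interpolation=cv2.INTER_CUBIC))
for v in range(218,232,2): print(v,(P[v,312:322]*1000).round(0)[::3].tolist())
s=snap('scene');cv2.imwrite('pics/s11.png',cv2.resize(s['frame'][130:230,230:330],None,fx=5.8,fy=5.8,interpolation=cv2.INTER_CUBIC))
sh()
```

```text
s -290.2 h 78.6 [ 0.6499 -0.1276  0.0996] axes y [ 0.093 -0.996  0.   ] z [-0.996 -0.093 -0.001] tilt 0.04 t 38.15 open 0.0197 F [-0.5  0.5 -1.2]
218 [[653.0, -138.0, 78.0], [651.0, -138.0, 79.0], [649.0, -138.0, 79.0], [647.0, -138.0, 78.0]]
220 [[653.0, -137.0, 81.0], [651.0, -138.0, 82.0], [649.0, -138.0, 83.0], [647.0, -138.0, 81.0]]
222 [[652.0, -137.0, 84.0], [651.0, -138.0, 86.0], [649.0, -138.0, 85.0], [647.0, -138.0, 85.0]]
224 [[652.0, -138.0, 89.0], [651.0, -138.0, 90.0], [649.0, -138.0, 89.0], [647.0, -138.0, 88.0]]
226 [[652.0, -137.0, 92.0], [651.0, -138.0, 94.0], [649.0, -138.0, 93.0], [647.0, -138.0, 92.0]]
228 [[652.0, -138.0, 97.0], [651.0, -137.0, 95.0], [649.0, -138.0, 95.0], [647.0, -138.0, 95.0]]
230 [[652.0, -137.0, 98.0], [651.0, -138.0, 101.0], [649.0, -138.0, 99.0], [647.0, -138.0, 98.0]]
s -290.2 h 78.7 [ 0.6498 -0.1276  0.0997] axes y [ 0.093 -0.996  0.   ] z [-0.996 -0.093 -0.001] tilt 0.05 t 38.25 open 0.0195 F [ 0.1 -0.3 -1.2]
```

View pics/w34.png

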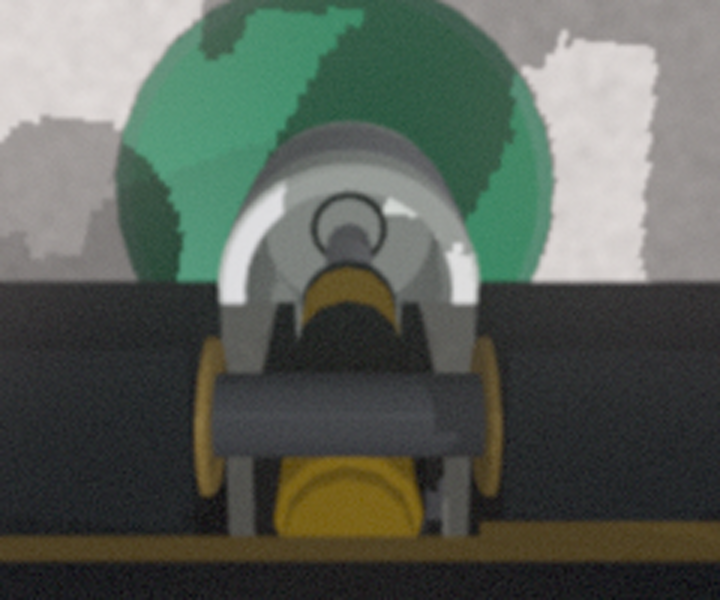

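View pics/s11.png

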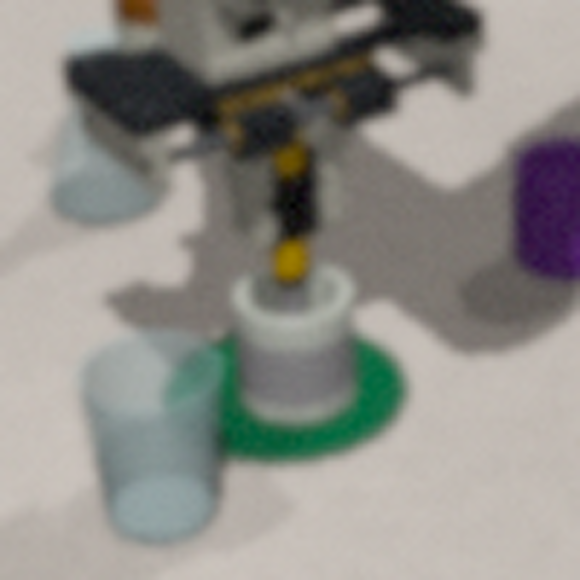

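>>> servo_tool(motion=[{"offset": [0.004,0,0],"roll": 0,"claw": -1},{"offset": [0.003,0,0],"roll": 0,"claw": -1},{"offset": [0.002,0,0],"roll": 0,"claw": -1},{"offset": [0.0015,0,0],"roll": 0,"claw": -1},{"offset": [0,0,0],"roll": 0,"claw": -1},{"offset": [0,0,0],"roll": 0,"claw": -1}])

```text
clock: 39.0
tool_pos: [0.6495, -0.1276, 0.0888]
orientation: [160.8, 90.0, -13.9]
force: [-0.9, -0.1, 1.0]
opening: 0.0194
```

Run:
```python
from h import *
fs=[]
for i in range(4):
    snap('top');fs.append(ctrl.get_obs()['force'][2])
print(fs);sh()
```

```text
[np.float64(0.9744644007833023), np.float64(1.4902002120351003), np.float64(0.9335852525980631), np.float64(1.215391372334351)]
s -290.2 h 67.7 [ 0.6495 -0.1276  0.0887] axes y [ 0.093 -0.996  0.   ] z [-0.996 -0.093 -0.   ] tilt 0.0 t 39.2 open 0.0197 F [-0.6  0.1  1.2]
```

>>> servo_tool(motion=[{"offset": [0.0008,0,0],"roll": 0,"claw": -1},{"offset": [0,0,0],"roll": 0,"claw": -1},{"offset": [0,0,0],"roll": 0,"claw": -1},{"offset": [0,0,0],"roll": 0,"claw": -1}])

```text
clock: 39.7
tool_pos: [0.6496, -0.1276, 0.0879]
orientation: [152.8, 90.0, -21.9]
force: [-0.3, 0.5, 2.0]
opening: 0.0196
```

Run:
```python
from h import *
fs=[]
for i in range(4):
    s=snap('wrist');fs.append(ctrl.get_obs()['force'][2])
print(np.mean(fs));sh();P=cloud(s)
cv2.imwrite('pics/w35.png',cv2.resize(s['frame'][130:330,200:440],None,fx=3,fy=3,interpolation=cv2.INTER_CUBIC))
s=snap('scene');cv2.imwrite('pics/s12.png',cv2.resize(s['frame'][110:310,190:480],None,fx=2.7,fy=2.7,interpolation=cv2.INTER_CUBIC))
```

```text
1.5631843915006587
s -290.1 h 66.9 [ 0.6495 -0.1276  0.0879] axes y [ 0.093 -0.996  0.   ] z [-0.996 -0.093 -0.   ] tilt 0.0 t 39.9 open 0.0196 F [-1.   0.4  1.8]
```

View pics/w35.png

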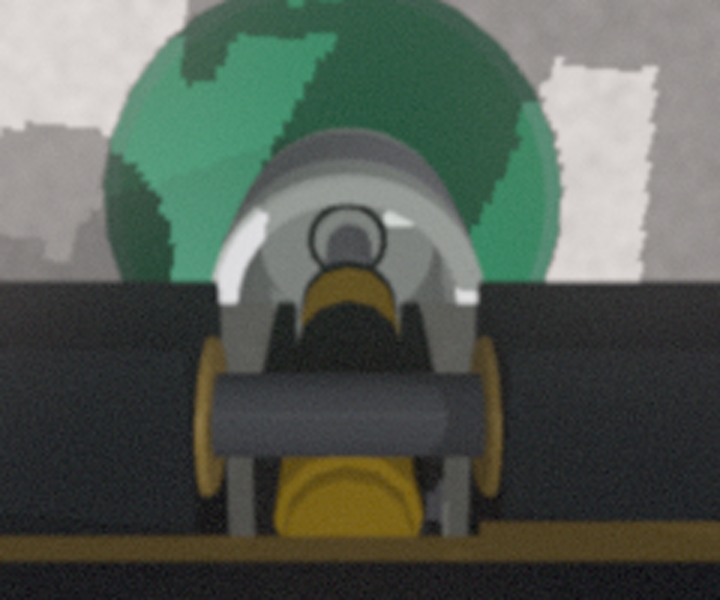

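View pics/s12.png

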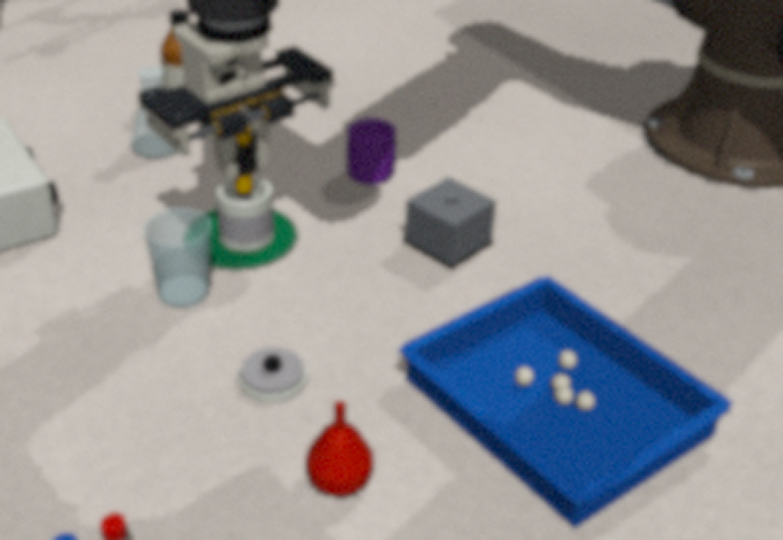

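Run:
```python
from h import *
s=snap('wrist')
for nm,a,z in [('nose end far edge',[.6493,-.1337],.0165),('ring c',[.6493,-.1276],.011),('ring far',[.6493,-.1366],.011)]:
    u,v=proj(s,[*a,z]);print(nm,(u-200)*3,(v-130)*3)
print(onplane(s,200+347/3,130+208/3,.011),'ring far edge seen', onplane(s,200+347/3,130+224/3,.0165),'nose far edge seen')
```

```text
nose end far edge 347.56144028023476 220.95223607887647
ring c 345.48843809189304 236.83012585120852
ring far 348.49892378841497 205.4380192822727
[ 0.64964204 -0.1358403   0.011     ] ring far edge seen [ 0.64937196 -0.13283928  0.0165    ] nose far edge seen
```

The tip and ring agree to within about 1 mm, so I'm handing the job in.

Run:
```python
from h import *
print(ctrl.close_job()); sh()
```

```text
the job is handed in; nothing more can be done
None
the job is handed in; nothing more can be done
```

I handed the job in at about 40 s on the robot's clock. The last checks agreed with the task's end conditions, but `close_job()` reports no verdict.

**What I did:**
- **Pouring:** The moves cannot tilt the tool, so I tipped the jar in the fingers against the edge of the tray wall.
- **First attempt:** The jar slid about 10 mm on the pads. I righted it inside the tray, regripped it near the rim and tipped it again to about 105°. All five balls rolled into the tray.
- **Jar:** I righted it by hooking its base on the inside of the wall; it slipped off the edge once and I redid it. I then stood it on the mat, let go of it, and pressed the pen on the ringed spot.

**Last checks:**

| Check | Result |
|---|---|
| Balls | All five seen in the tray |
| Jar | About 5 mm from the mat centre, standing by itself, untouched |
| Tip and ring centre | Within about 1 mm of each other |
| Tool angle from vertical | 0.0° |
| Grip opening on the pen | 19.6 mm |
| Press force | About 3.1 N |
| Spring travel | 4 to 6 mm; the tool height gave 4.1 mm and the noisier force reading 5 to 6 mm, both within the 2 to 8 mm limits |
| Bystanders | The lid, bulb, beaker and flask looked unmoved; the dish was out of the last view and the bottle partly hidden, so I did not measure those two |

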